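Gauge the new insert and file the inserts in the carousel

ROBOT

A 7-joint arm with a two-finger parallel gripper is mounted at the origin on the work surface. World frame = base frame: x ahead of the robot, y to its left, z up, the work surface at z = 0. Lengths are in m, angles in degrees, forces in N, time in s.
With the tool pointing down it reaches from about 0.4 to 0.925 m from the base axis. Payload 4.1 kg.
Tool frame: the origin (TCP) lies at the very end of the fingers, on their centre line; the grasp point (between the pads) lies hold_point_z behind it (hold_point_z is the distance from the TCP to the grasp point, in m); y points along the fingers, x is the direction in which the jaws open and shut, and the axes are right-handed (so a half turn about y gives the same grasp; the last joint's range is limited). The gripper opens to 85 mm and grips with 20 to 120 N. Pads are 22 mm wide; open, the fingers measure 114 mm over their backs; the gripper's body (76 mm by 85 mm) begins 54 mm behind the grasp point. The pads swing forward as they close: fully open they stand 13 mm farther back than shut.
Start: joints at [61.077, 22.827, 2.584, 88.041, -1.071, 69.15, -2.905], TCP at [0.257, -0.597, 0.231] pointing down, gripper open.
Joint ranges: [-161.44, 161.44], [-28.35, 127.94], [-78.24, 83.42], [0, 140.83], [-78.03, 258.03], [13.02, 114.36], [-168.23, 168.23]. Speed limits (degrees/s): [147.25, 147.25, 180, 180, 180, 180, 180].

INTERFACE

Orientations are given as [roll, pitch, yaw] about the fixed x, y, z axes, in that order (R = Rz(yaw) Ry(pitch) Rx(roll)).
In Python, from station import * gives the robot as it stands.
- The arm moves only by the shell command python3 -m crank 'ROWS' [FORCE]. ROWS is JSON, one flat list of numbers, 5 for each row, row after row: the opening in per cent of the stroke, from 0 (shut) to 100 (fully open), then the shift along the world's x, y, z in m, then the turn about the world's z in degrees. A call has 1 to 8 rows; each row is the pose to reach, as a shift and turn from the pose commanded when the call began; what a row does not reach only later rows make up. A row lasts 1/8 s, in which the tool goes at most 62.5 mm and 10.7 degrees, less where a joint would pass 70% of its speed; a pose out of reach is approached as far as the arm can. A call with a gripper value outside its range is refused whole. The fingers move at their own pace and stop on an object; FORCE is the grip in N (left out, the last holds). Time passes only in rows, so rows that repeat a pose let the fingers close. It gives the time, the measured TCP pose, the force and the opening at its end, in the units of the state.
- observe(): the state, without advancing time (a new reading comes with each control period).
- snapshot(name): name is "side" or "top"; returns a dict with "image" (420x560x3 uint8, blue, green, red), "K" (3x3 intrinsics, pixels), "R" (3x3) and "t" (3): a world point X has camera coordinates R X + t. Camera axes: x right, y down, z forward; pixel columns grow to the right and rows downward; lengths in m; the calibration is good to about 2 mm. A picture is of the moment at which its call begins. There is no depth.
- hand_in(): hands the job in, once; it reports no verdict.
The state is a dict: "time": time; "qpos": joint angles; "qvel": joint speeds; "effort": joint torques, N m; "position": TCP position; "ee_rot": TCP orientation; "contact_force": force on the tool from outside, world axes, zero at the start; "moment": the same for the moment, N m; "opening": finger opening in m.
Only numpy, scipy, OpenCV 4.12 (cv2) and the standard library are available. Lean on these libraries where they do the work, as an engineer would, in place of code of your own. Each camera call takes 0.05 s, during which the arm holds its last target.

TASK

Gauge the bare aluminium insert in the bench caliper: stand it between the jaws, let go of it, slide the jaw shut until both jaws press on it, then slide the jaw back more than half open. Store it and every coloured insert on the bench in the carousel bin of its own colour, turning the knob to bring each bin under the loading opening. Finish with the white blank sector squarely under the opening so that it is closed and the caliper left more than half open, without knocking the spray bottle, carton or rack about.

Things in the scene. Friction and masses are not known exactly. Their poses are not given: they have to be found in the camera images.
- alu_insert (a point): Centre of the bare silver aluminium heating-block insert: a loose block 30 x 30 mm in plan and 36 mm tall (its own z), a dark disc marking the tube bore on its top, about 70 g. It starts upright on the bench.
- blue_insert (a point): Centre of the blue heating-block insert: a loose block 30 x 30 mm in plan and 36 mm tall (its own z), a dark disc marking the tube bore on its top, about 70 g. It starts upright on the bench. May be absent.
- green_insert (a point): Centre of the green heating-block insert: a loose block 30 x 30 mm in plan and 36 mm tall (its own z), a dark disc marking the tube bore on its top, about 70 g. It starts upright on the bench. May be absent.
- orange_insert (a point): Centre of the orange heating-block insert: a loose block 30 x 30 mm in plan and 36 mm tall (its own z), a dark disc marking the tube bore on its top, about 70 g. It starts upright on the bench. May be absent.
- bin_alu (a point): Middle of the carousel bin with the silver-grey floor and outer wall, where the bare silver aluminium insert belongs; 18 mm above the bin's floor (floor level at world z 0.024, bin walls up to 0.072), 95 mm from the carousel's axis. It turns with the carousel. The bin is a 72 degree sector, 83 mm deep radially (45 to 128 mm from the axis) and about 135 mm across at this point.
- bin_blue (a point): Middle of the carousel bin with the blue floor and outer wall, where the blue insert belongs; 18 mm above the bin's floor (floor level at world z 0.024, bin walls up to 0.072), 95 mm from the carousel's axis. It turns with the carousel. The bin is a 72 degree sector, 83 mm deep radially (45 to 128 mm from the axis) and about 135 mm across at this point.
- bin_green (a point): Middle of the carousel bin with the green floor and outer wall, where the green insert belongs; 18 mm above the bin's floor (floor level at world z 0.024, bin walls up to 0.072), 95 mm from the carousel's axis. It turns with the carousel. The bin is a 72 degree sector, 83 mm deep radially (45 to 128 mm from the axis) and about 135 mm across at this point.
- bin_orange (a point): Middle of the carousel bin with the orange floor and outer wall, where the orange insert belongs; 18 mm above the bin's floor (floor level at world z 0.024, bin walls up to 0.072), 95 mm from the carousel's axis. It turns with the carousel. The bin is a 72 degree sector, 83 mm deep radially (45 to 128 mm from the axis) and about 135 mm across at this point.
- blank (a point): Middle of the carousel's fifth sector, a solid white block without a bin, 95 mm from the axis; its top lies at world z 0.0725. It lies at mid-height of the sector (z 0.042) and turns with the carousel, whose other parts are dark grey. Round the carousel the sectors follow counter-clockwise from above: silver, blue, green, orange, blank, 72 degrees apart.
- opening (a point): Point in the middle of the only loading opening in the carousel's clear fixed cover, at the level of the cover's upper face (z 0.082; cover 4 mm thick). The opening is a rectangle with a black border, 90 mm in the radial direction (this point's x; from 45 to 135 mm from the carousel's axis) by 100 mm (its y). This point lies 95 mm from the axis, on the side towards the robot. The cover is 300 mm square on four corner posts and covers all the other bins.
- knob (a point): Point to grip on the carousel's round grey knob, on the vertical turning axis: knob 40 mm in diameter, reaching from z 0.089 to 0.135, this point at z 0.115. Below it a black dial of radius 45 mm (top at z 0.089), above the cover, bears a dot of each sector's colour on that sector's side. Turning the knob turns the carousel without end either way; friction about 0.08 N m keeps it where it is left.
- carousel (a joint): Angle of the carousel relative to its stand in rad, growing counter-clockwise seen from above. At 0 the silver bin points along the stand's +x, directly opposite the opening.
- caliper: Bench caliper fixed to the bench: dark steel bed 200 x 90 mm, 8 mm thick (origin on the bench, under the bed; bed reaches from x -75 to +125 mm, y -45 to +45 mm of its own frame). The jaws close along its own x. The insert stands on the bed, between the jaws, on the line y = 0.
- fixed_jaw: Fixed steel jaw, 22 mm thick, 40 mm wide (along y), 30 mm high above the bed; origin on the bed in the middle of its measuring face, at x = -50 mm of the caliper; the face looks along the caliper's +x.
- moving_jaw (a point): Sliding steel jaw, 25 mm thick, 40 mm wide, 30 mm high above the bed; origin on bed level in the middle of its measuring face, which looks along the caliper's -x at the fixed jaw. Moves with the slide.
- caliper_slide (a joint): Gap between the two jaw faces in m: 0 shut, 0.09 fully open. The slide moves with about 3 N of friction and stays where it is left.
- slide_post (a point): Point to grip on the slide's upright black post: post 16 mm (along the caliper's x) by 18 mm, its top at z 0.090, this point at z 0.068; the grey slide block beneath it has its top at z 0.035. It stands 45 mm behind the moving jaw's measuring face. Push it along the caliper's -x to shut the jaws.
- spray: Bystander: white spray bottle with red collar, 86 mm wide, about 205 mm tall. Origin at its foot.
- carton: Bystander: white and green carton 110 x 120 x 60 mm. Origin under its centre.
- rack: Bystander: orange tube rack 75 x 90 x 30 mm. Origin under its centre.
Not all that is in view belongs to the job. Leave any pink look-alike of the part that bears alu_insert alone. What is shaped like the part that bears green_insert but pink is not meant.

How it is judged (in metres and radians):
On the way, in this order (a step that is already met when the one before it is completed fails the run):
1. The aluminium insert, released, is pressed between both caliper jaws (contact force between each of caliper_slide, fixed_jaw and insert_alu above 1.5 N and contact force between the fingers and insert_alu below 0.3 N and value of joint caliper_slide below 0.033 m), for 0.1 s.
2. The caliper is slid open again, more than half way (value of joint caliper_slide above 0.044 m), for 0.2 s.
At the end, for the whole second after the job is handed in: Every insert present lies in the bin of its own colour (centre within 60 mm of the bin's middle and below the rim), the carousel's blank sector's middle is within 20 mm of the opening's centre with the carousel at rest, and the caliper gap is over 44 mm (horizontal distance between alu_insert and bin_alu below 0.06 m and height (world z) of each of alu_insert, blue_insert, green_insert, orange_insert below 0.06 m and horizontal distance between blue_insert and bin_blue below 0.06 m and horizontal distance between green_insert and bin_green below 0.06 m and horizontal distance between orange_insert and bin_orange below 0.06 m and horizontal distance between blank and opening below 0.02 m and value of joint caliper_slide above 0.044 m and velocity of joint carousel between -0.05 and 0.05 rad/s); the robot touches nothing.
It fails at once if the spray is knocked more than 40 mm away (distance of spray from where it was at the start of the episode above 0.04 m).
It fails at once if the carton is knocked more than 40 mm away (distance of carton from where it was at the start of the episode above 0.04 m).
It fails at once if the rack is knocked more than 40 mm away (distance of rack from where it was at the start of the episode above 0.04 m).
Of insert_blue, insert_green, insert_orange only 2 to 3 are there at a start; the rules pass over those that are not, and their reading is None.
At some moment in a run one of insert_alu, insert_blue, insert_green, insert_orange may be knocked a few centimetres aside while the robot is not near it.
Once in a run the grip may slacken for a moment while it holds something.
It also fails if it takes over 210 s, if anything falls off the work surface, if the arm or the gripper's body presses on something with over 40 N, if the wrist force passes 120 N, or if a joint passes its speed limit or range.

## Working session

There is one attempt and no reset: what is moved stays moved. The work goes in short steps, Python scripts to look and compute and a shell command to move; the robot and the scene stay as the last step left them, time stands still between calls to the robot, and variables do not carry over. Pictures are saved under pics/ and viewed, and the job is handed in when it is done.

```bash
ls; mkdir -p pics
python3 - <<'E'
from station import *
import cv2
for n in("top","side"):
    s=snapshot(n);cv2.imwrite(f"pics/{n}0.png",s["image"]);print(n,s["K"],s["R"],s["t"])
print(observe())
E
```

```text
pics
top [[463.41096407   0.         277.32357155]
 [  0.         463.41096407 217.24093161]
 [  0.           0.           1.        ]] [[ 0.01113194 -0.99971773 -0.0209889 ]
 [-0.98959591 -0.00800328 -0.14365197]
 [ 0.14344345  0.02236965 -0.98940567]] [-0.01005945  0.61347237  0.96449563]
side [[509.86835843   0.         277.5161536 ]
 [  0.         509.86835843 211.32770176]
 [  0.           0.           1.        ]] [[-0.98932362 -0.14476723 -0.01676985]
 [-0.06928027  0.56842136 -0.81981547]
 [ 0.12821476 -0.80990099 -0.57238219]] [0.6018262  0.1002537  1.11581426]
{'time': 0.1, 'qpos': array([61.07902443, 22.86853533,  2.57846228, 88.10704919, -1.07257579,
       69.14838443, -2.9043944 ]), 'qvel': array([ 0.05011364, -0.19118766,  0.12705358, -0.17075317,  0.16546867,
       -0.04274778,  0.05703423]), 'effort': array([ 4.22041659e-03, -4.76265049e+01,  1.37065206e+00, -2.54949492e+01,
        1.20728175e-02,  5.08756988e-03, -1.71481526e-05]), 'position': array([ 0.25639602, -0.59668382,  0.23035628]), 'ee_rot': array([-90.00515491,   0.0997077 , -66.74302539]), 'contact_force': array([-0.17116091, -0.52333374,  0.18691211]), 'moment': array([ 0.00199417,  0.00152558, -0.01727368]), 'opening': 0.08577616593457192}
```

View pics/top0.png

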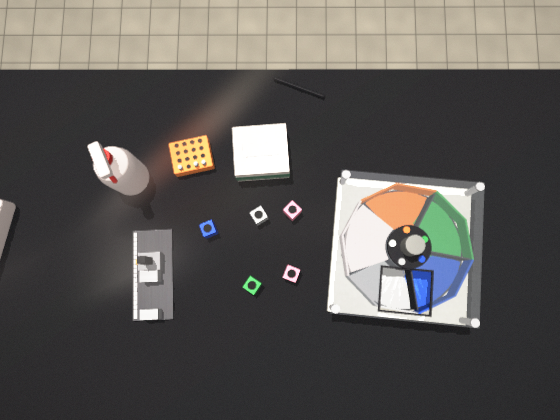

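View pics/side0.png

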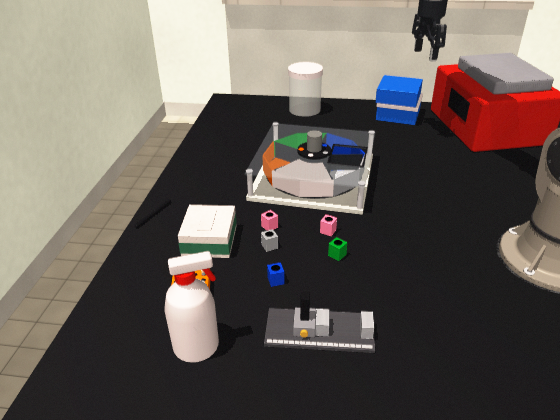

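```bash
cat > h.py <<'E'
from station import *
import cv2, numpy as np
def ray(s,u,v,z):
    K,R,t=map(np.array,(s["K"],s["R"],s["t"]))
    c=-R.T@t; d=R.T@np.linalg.solve(K,[u,v,1.0])
    return c+d*(z-c[2])/d[2]
def proj(s,X):
    p=np.array(s["R"])@X+s["t"]; p=np.array(s["K"])@p; return p[:2]/p[2]
def crop(img,x0,y0,x1,y1,f,name):
    cv2.imwrite(f"pics/{name}.png",cv2.resize(img[y0:y1,x0:x1],None,fx=f,fy=f,interpolation=cv2.INTER_CUBIC))
E
python3 - <<'E'
from h import *
s=snapshot("top");i=s["image"];crop(i,180,190,320,310,5,"c1");crop(i,120,220,190,330,5,"c2");crop(i,320,160,490,335,3.4,"c3")
s=snapshot("side");i=s["image"];crop(i,150,200,390,360,3.3,"c4")
E
```

```text
(no output)
```

View pics/c1.png

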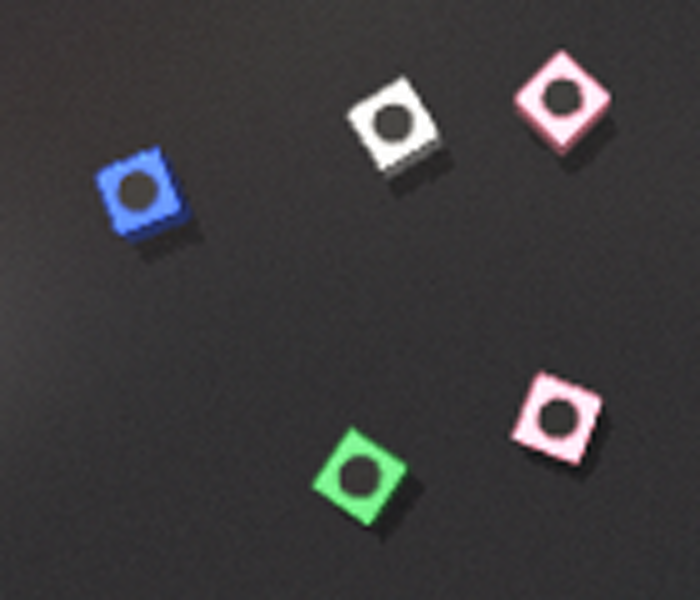

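View pics/c2.png

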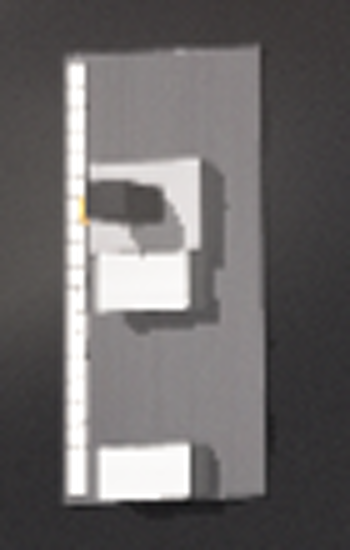

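View pics/c3.png

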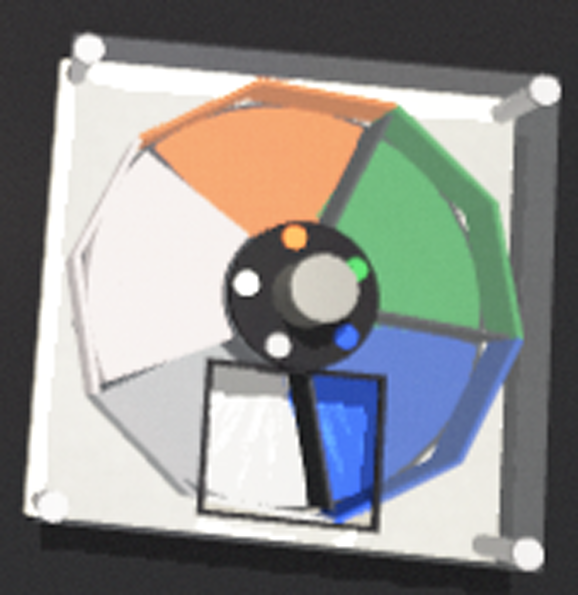

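View pics/c4.png

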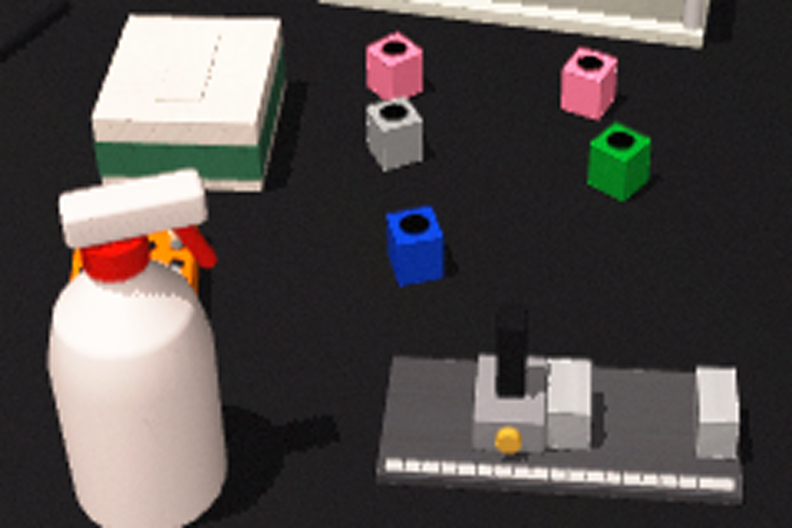

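Run:
```python
from h import *
import station; print([ (n,getattr(station,n)) for n in dir(station) if not n.startswith('_')][:40])
s=snapshot("top");i=s["image"];hsv=cv2.cvtColor(i,cv2.COLOR_BGR2HSV).astype(int)
for nm,(u,v) in dict(alu=(258,215),blue=(208,229),green=(252,286),pink1=(292,210),pink2=(291,273)).items():
    m=(hsv[...,2]>130).astype(np.uint8)*0
    y0,y1,x0,x1=v-14,v+14,u-14,u+14
    m[y0:y1,x0:x1]=(hsv[y0:y1,x0:x1,2]>150)
    c=max(cv2.findContours(m,0,2)[0],key=cv2.contourArea)
    r=cv2.minAreaRect(c); b=cv2.boxPoints(r)
    P=np.array([ray(s,*(p),0.036) for p in b]); e=P[1]-P[0]
    print(nm,r[0],ray(s,*r[0],0.036).round(4),np.linalg.norm(P[1]-P[0]).round(3),np.linalg.norm(P[2]-P[1]).round(3),"ang mod90",np.degrees(np.arctan2(e[1],e[0]))%90)
# caliper
for nm,z,pts in [("bed",0.008,[(120+65/5,220+50/5),(120+262/5,220+46/5),(120+267/5,220+497/5),(120+65/5,220+500/5)]),
 ("mov",0.038,[(120+95/5,220+312/5),(120+190/5,220+307/5),(120+95/5,220+255/5),(120+189/5,220+252/5)]),
 ("fix",0.038,[(120+97/5,220+446/5),(120+190/5,220+442/5),(120+97/5,220+499/5)]),
 ("posttop",0.09,[(120+122/5,220+203/5)])]:
    print(nm,[ray(s,u,v,z)[:2].round(4) for u,v in pts])
f=3.4
for nm,z,pts in [("knob",.135,[(325,288)]),("dial",.089,[(302,295)]),("dots o g b s w",.089,[(295,237),(358,269),(347,335),(278,345),(246,283)]),("open",.082,[(208,360),(386,376),(379,529),(199,515)])]:
    print(nm,[ray(s,320+u/f,160+v/f,z)[:2].round(4) for u,v in pts])
```

```text
[('Unreachable', <class 'station.Unreachable'>), ('hand_in', <function connect.<locals>.done at 0x7ff2972e79c0>), ('hold_point_z', 0.0187), ('observe', <function make.<locals>.<lambda> at 0x7ff297374860>), ('snapshot', <function make.<locals>.drawn_camera at 0x7ff297374360>)]
alu (258.1323547363281, 214.2205810546875) [0.6211 0.0383 0.036 ] 0.03 0.03 ang mod90 31.868795567273693
blue (207.1034393310547, 227.75860595703125) [0.5902 0.1499 0.036 ] 0.03 0.031 ang mod90 22.59135070558584
green (251.4729766845703, 284.83782958984375) [0.4673 0.05   0.036 ] 0.03 0.03 ang mod90 55.17194853455028
pink1 (292.0000305175781, 209.50003051757812) [ 0.6322 -0.0361  0.036 ] 0.03 0.03 ang mod90 45.86364367535252
pink2 (291.0172119140625, 273.2068786621094) [ 0.4931 -0.0349  0.036 ] 0.031 0.031 ang mod90 68.60418009145644
bed [array([0.587 , 0.3228]), array([0.5896, 0.2333]), array([0.3903, 0.2224]), array([0.3879, 0.3116])]
mov [array([0.4698, 0.2932]), array([0.4724, 0.252 ]), array([0.4943, 0.2945]), array([0.496 , 0.2536])]
fix [array([0.413 , 0.2893]), array([0.4152, 0.2493]), array([0.3908, 0.288 ])]
posttop [array([0.5144, 0.2678])]
knob [array([ 0.5485, -0.2764])]
dial [array([ 0.5481, -0.2752])]
dots o g b s w [array([ 0.5833, -0.272 ]), array([ 0.5642, -0.3092]), array([ 0.5244, -0.3013]), array([ 0.518, -0.26 ]), array([ 0.5551, -0.2418])]
open [array([ 0.5089, -0.2194]), array([ 0.5004, -0.3258]), array([ 0.4101, -0.3183]), array([ 0.4169, -0.2121])]
```

The alu candidates are the silver block at top (258,215) and two pink look-alikes at (292,210) and (291,273). The white post caps and the caliper jaws at (149,275) are not blocks. In the close crop, the block at (258,215) is bare silver with a dark bore, so I choose that one. Blue is at (208,229) and green at (252,286). There is no loose orange insert, only the rack and the bin. The caliper gap is about 57 mm, and the silver bin is about 23° short of the opening.

```bash
python3 -m crank '[100,0.03,0.05,0,8, 100,0.06,0.1,0,16, 100,0.09,0.15,0,24, 100,0.12,0.2,0,32, 100,0.15,0.25,0,40, 100,0.18,0.30,0,48, 100,0.21,0.35,0,56, 100,0.24,0.40,0,64]' 40
```

```text
time: 1.25
position: [0.4973, -0.1957, 0.2316]
ee_rot: [-90.0, -0.0, -2.5]
contact_force: [1.0, -0.2, 0.7]
opening: 0.0854
```

```bash
python3 -m crank '[100,0.03,0.055,0,8, 100,0.06,0.11,0,16, 100,0.09,0.17,-0.01,24, 100,0.12,0.22,-0.03,32, 100,0.124,0.234,-0.06,34.4, 100,0.124,0.234,-0.09,34.4, 100,0.124,0.234,-0.1,34.4,100,0.124,0.234,-0.1,34.4]'
python3 - <<'E'
from h import *
o=observe();print(o["position"],o["ee_rot"],o["qpos"])
s=snapshot("top");crop(s["image"],180,160,340,310,4,"d1")
s=snapshot("side");crop(s["image"],200,130,360,310,4,"d2")
E
```

```text
time: 2.25
position: [0.6204, 0.0361, 0.1311]
ee_rot: [-90.0, 0.0, 31.6]
contact_force: [0.3, 0.4, 0.3]
opening: 0.0855
[0.62044336 0.03608863 0.13113055] [-8.99918275e+01  4.27796846e-02  3.16004596e+01] [ 15.98541451  27.6687605  -31.06687969  97.50512953  16.17598687
  59.37803433  11.08781443]
```

View pics/d2.png

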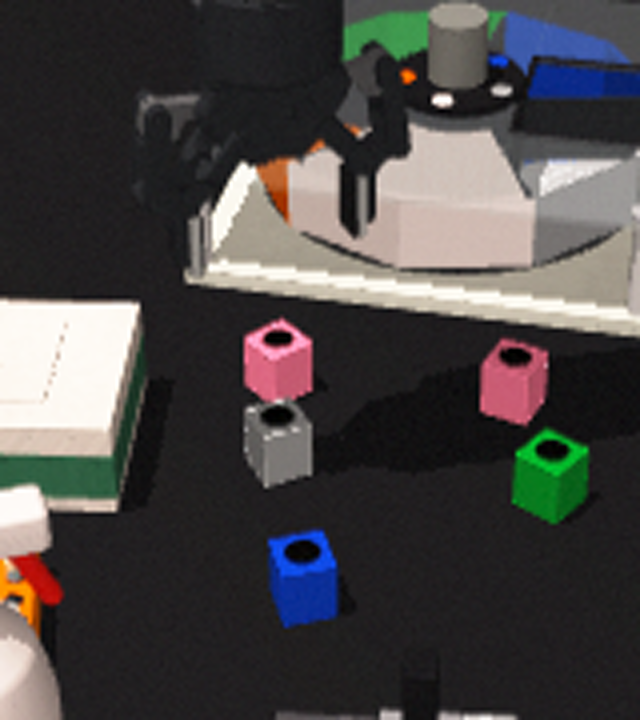

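View pics/d1.png

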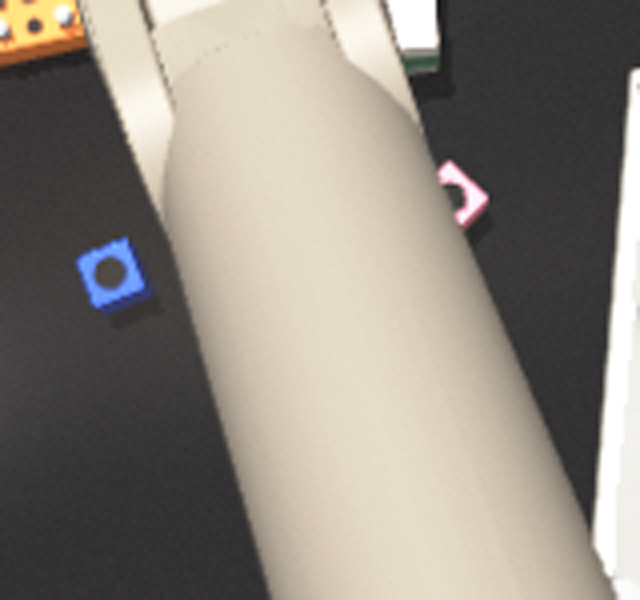

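```bash
python3 -m crank '[100,0,0,-0.04,0, 100,0,0,-0.08,0, 100,0,0,-0.11,0, 100,0,0,-0.123,0, 100,0,0,-0.123,0, 0,0,0,-0.123,0, 0,0,0,-0.123,0,0,0,0,-0.123,0]' 40;  python3 -m crank '[0,0,0,0,0,0,0,0,0,0,0,0,0,0,0]'
```

```text
time: 3.35
position: [0.6212, 0.0368, 0.0092]
ee_rot: [-90.0, -0.1, 31.7]
contact_force: [1.7, 0.0, -1.0]
opening: 0.0326
time: 3.72
position: [0.6215, 0.0369, 0.0093]
ee_rot: [-90.0, -0.1, 31.6]
contact_force: [-0.3, -0.3, 5.3]
opening: 0.0295
```

```bash
python3 -m crank '[0,0,0,0.05,0, 0,0,0,0.1,0, 0,-0.03,0.04,0.14,10, 0,-0.06,0.08,0.14,20, 0,-0.09,0.12,0.14,30, 0,-0.12,0.16,0.14,40,0,-0.15,0.2,0.14,50,0,-0.179,0.234,0.14,60]';  python3 -m crank '[0,0,0,0,1.5,0,0,0,0,1.5,0,0,0,0,1.5]'
python3 - <<'E'
from h import *
o=observe();print(o["position"],o["ee_rot"],o["qpos"],o["opening"])
s=snapshot("top");cv2.imwrite("pics/e1.png",s["image"])
s=snapshot("side");crop(s["image"],200,160,400,360,3,"e2")
E
```

```text
time: 4.72
position: [0.44, 0.272, 0.1481]
ee_rot: [-90.0, 0.0, 92.0]
contact_force: [0.6, 0.6, -0.4]
opening: 0.0294
time: 5.1
position: [0.4425, 0.2693, 0.148]
ee_rot: [-90.0, 0.0, 93.0]
contact_force: [0.1, 0.0, 0.6]
opening: 0.0296
[0.44253385 0.26933192 0.14799186] [-8.99846767e+01  3.58024324e-02  9.29619034e+01] [  6.66748562  20.44462611 -51.51694031 110.29140753  18.80695646
  58.11117757  39.73155439] 0.029550722201001942
```

View pics/e2.png

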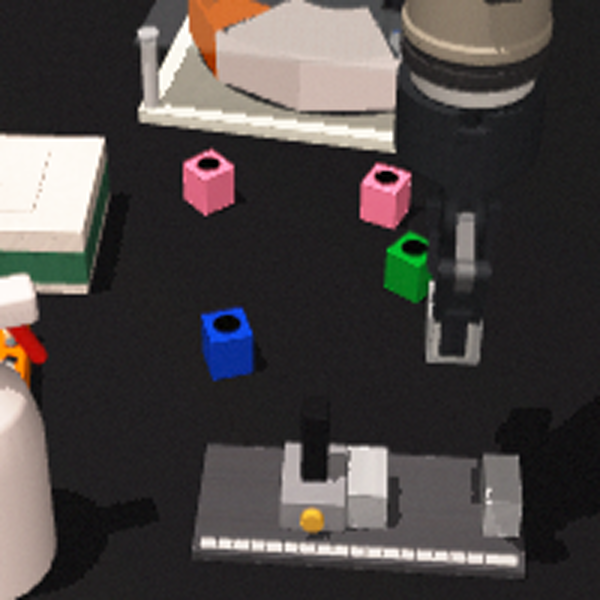

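View pics/e1.png

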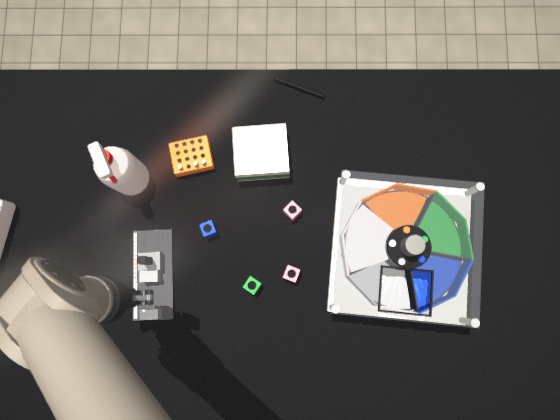

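```bash
python3 -m crank '[0,0,0.0015,-0.04,0, 0,0,0.0015,-0.08,0, 0,0,0.0015,-0.1,0, 0,0,0.0015,-0.115,0, 0,0,0.0015,-0.125,0, 0,0,0.0015,-0.13,0,0,0,0.0015,-0.13,0]';  python3 - <<'E'
from h import *
o=observe();print(o["position"],o["ee_rot"],o["contact_force"],o["opening"])
s=snapshot("side");crop(s["image"],250,270,400,370,4,"f2")
E
```

```text
time: 6.08
position: [0.4419, 0.2725, 0.0186]
ee_rot: [-90.0, -0.0, 93.2]
contact_force: [-0.8, -0.2, 0.5]
opening: 0.0293
[0.44187183 0.27245923 0.01861565] [-9.00299468e+01 -1.74119288e-02  9.31533510e+01] [-0.8128052  -0.23048086  0.46569427] 0.029256559927967975
```

View pics/f2.png

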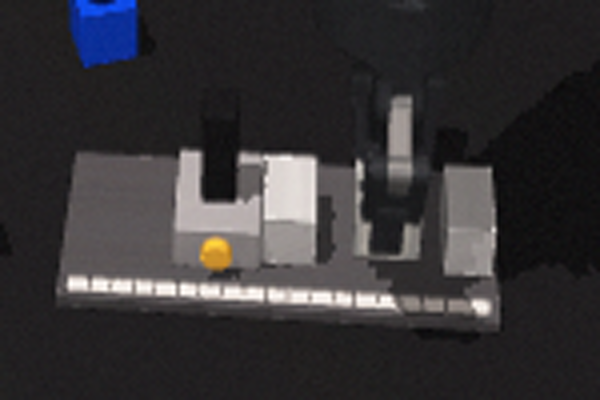

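```bash
python3 -m crank '[0,0,0,-0.0015,0, 0,0,0,-0.0015,0, 60,0,0,-0.0015,0,60,0,0,-0.0015,0,60,0,0,-0.0015,0, 60,0,0,0.04,0,60,0,0,0.09,0,60,0,0,0.13,0]';  python3 - <<'E'
from h import *
o=observe();print(o["position"],o["ee_rot"],o["contact_force"],o["opening"])
s=snapshot("side");crop(s["image"],250,270,400,370,4,"g2")
s=snapshot("top");crop(s["image"],110,220,220,330,5,"g1")
E
```

```text
time: 7.12
position: [0.4417, 0.2726, 0.1501]
ee_rot: [-90.1, -0.0, 93.2]
contact_force: [0.2, -0.1, -0.1]
opening: 0.0508
[0.44172956 0.27260649 0.15012455] [-9.00504117e+01 -3.57916974e-02  9.31737801e+01] [ 0.18097286 -0.1014982  -0.08722472] 0.05078993627345418
```

View pics/g2.png

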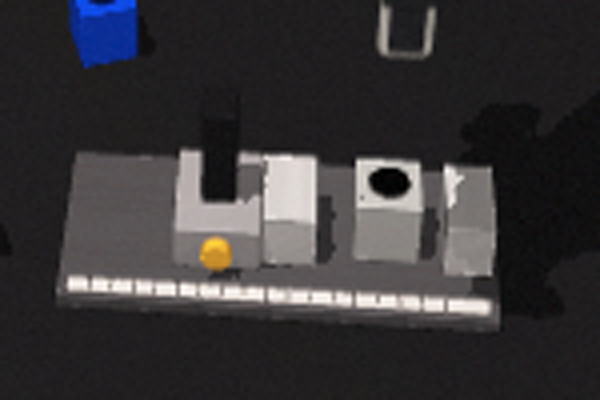

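View pics/g1.png

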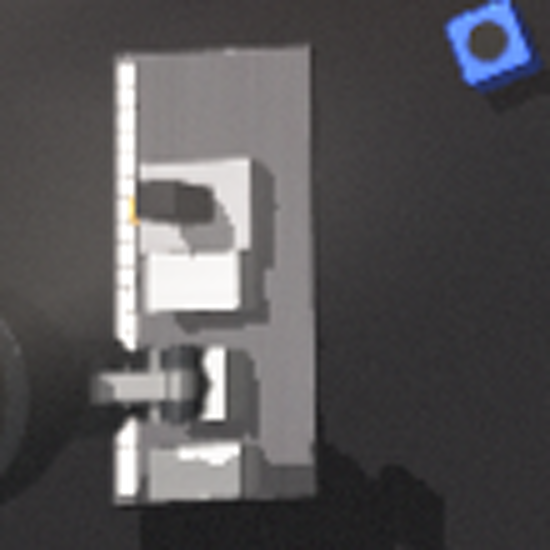

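```bash
python3 -m crank '[60,0.01,0,0.01,-10, 60,0.02,0,0.01,-20, 60,0.03,0,0.01,-30, 60,0.04,0,0.01,-40, 60,0.05,0,0.01,-50, 60,0.06,0,0.01,-60, 60,0.07,0.002,0.01,-70, 60,0.074,0.0025,0.01,-80]';python3 -m crank '[60,0,0,0,-10,60,0,0,0,-10]';  python3 - <<'E'
from h import *
o=observe();print(o["position"],o["ee_rot"],o["contact_force"],o["opening"])
s=snapshot("side");crop(s["image"],250,220,400,370,4,"i2")
s=snapshot("top");crop(s["image"],110,220,220,330,5,"i1")
E
```

```text
time: 8.22
position: [0.5156, 0.2744, 0.1571]
ee_rot: [-90.0, 0.1, 12.8]
contact_force: [-1.0, 0.5, -0.2]
opening: 0.0509
time: 8.48
position: [0.5151, 0.2745, 0.1574]
ee_rot: [-90.1, 0.1, 3.3]
contact_force: [-0.2, -0.1, 0.1]
opening: 0.0514
[0.51510686 0.27451663 0.1573882 ] [-9.00612324e+01  6.52501642e-02  3.28328761e+00] [-0.17353966 -0.07338416  0.08072128] 0.05142440417199889
```

View pics/i2.png

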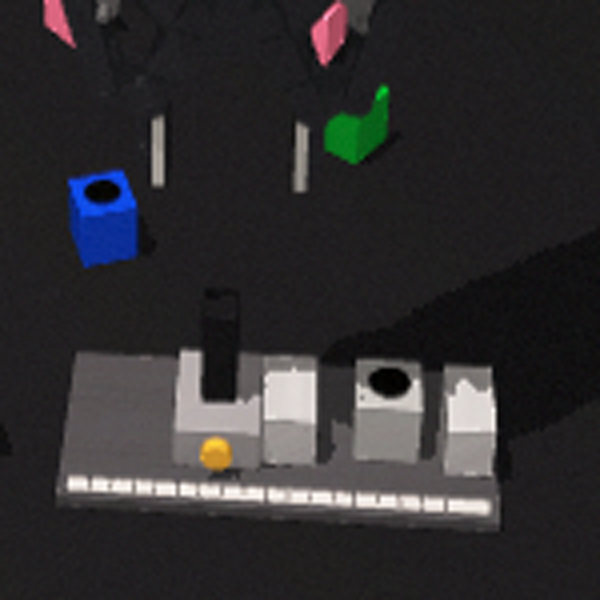

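View pics/i1.png

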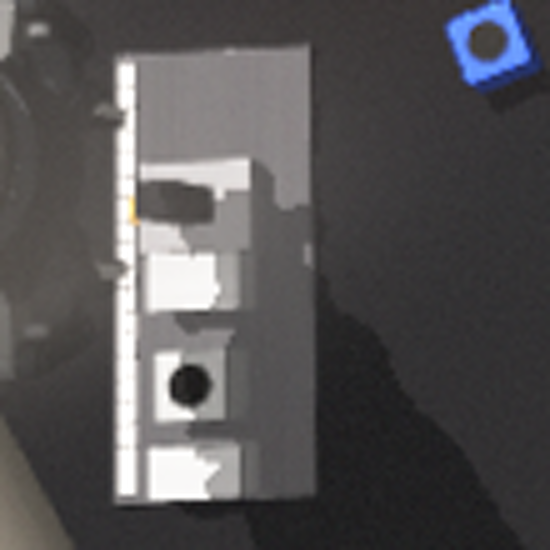

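```bash
python3 -m crank '[60,0,0,-0.04,0, 60,0,0,-0.08,0, 60,0,0,-0.1,0, 60,0,0,-0.105,0, 60,0,0,-0.105,0, 0,0,0,-0.105,0, 0,0,0,-0.105,0, 0,0,0,-0.105,0]' 40;python3 -m crank '[0,0,0,0,0,0,0,0,0,0]'
```

```text
time: 9.57
position: [0.5167, 0.2752, 0.0546]
ee_rot: [-90.0, -0.1, 3.1]
contact_force: [0.5, -0.7, 4.8]
opening: 0.0159
time: 9.82
position: [0.5166, 0.2752, 0.0546]
ee_rot: [-90.0, -0.1, 3.2]
contact_force: [-0.6, -1.4, 6.7]
opening: 0.0153
```

```bash
python3 -m crank '[0,-0.004,0,0,0, 0,-0.008,0,0,0, 0,-0.012,-0.0005,0,0, 0,-0.016,-0.001,0,0, 0,-0.02,-0.001,0,0,0,-0.02,-0.001,0,0]';python3 -m crank '[0,-0.001,0,0,0,0,-0.002,0,0,0,0,-0.003,0,0,0,0,-0.004,0,0,0]'
```

```text
time: 10.58
position: [0.4969, 0.2741, 0.0546]
ee_rot: [-90.0, -0.2, 3.1]
contact_force: [0.5, -0.7, 7.3]
opening: 0.0155
time: 11.08
position: [0.4937, 0.2739, 0.0546]
ee_rot: [-90.0, -0.2, 3.1]
contact_force: [3.7, 0.2, 5.3]
opening: 0.0157
```

Run:
```python
from h import *
o=observe();print(o["position"],o["ee_rot"],o["contact_force"],o["opening"])
s=snapshot("side");crop(s["image"],250,220,400,370,4,"j2")
```

```text
[0.49366734 0.27393935 0.05464211] [-89.95319772  -0.23402747   3.12070903] [3.72398408 0.24046181 5.27314859] 0.015726739775097875
```

View pics/j2.png

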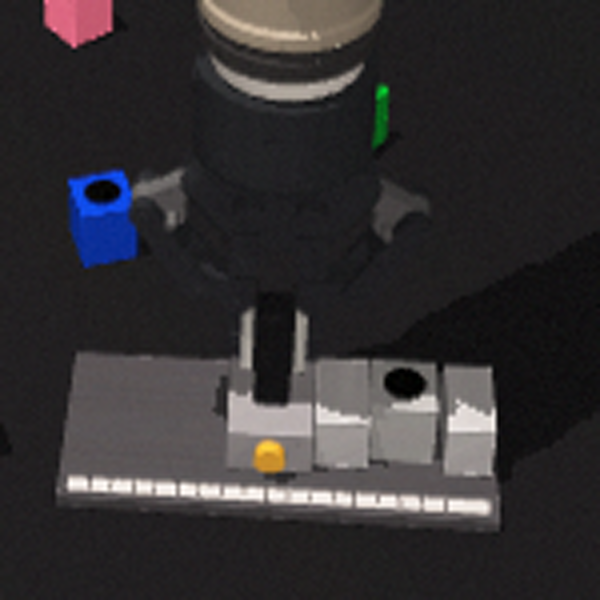

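Almost shut. I'll push on in small steps and watch the force.

```bash
python3 -m crank '[0,-0.001,0,0,0,0,-0.002,0,0,0,0,-0.003,0,0,0,0,-0.004,0,0,0]';python3 -m crank '[0,-0.001,0,0,0,0,-0.002,0,0,0,0,-0.002,0,0,0]';python3 -m crank '[0,-0.001,0,0,0,0,-0.002,0,0,0,0,-0.002,0,0,0]'
```

```text
time: 11.62
position: [0.4897, 0.2737, 0.0546]
ee_rot: [-90.0, -0.2, 3.1]
contact_force: [3.1, -0.4, 6.4]
opening: 0.0154
time: 12.0
position: [0.4897, 0.2737, 0.0546]
ee_rot: [-89.9, -0.4, 3.1]
contact_force: [8.7, -0.9, 2.1]
opening: 0.0157
time: 12.38
position: [0.4897, 0.2738, 0.0547]
ee_rot: [-89.8, -0.6, 3.1]
contact_force: [13.5, 0.6, -1.5]
opening: 0.0156
```

```bash
python3 -m crank '[0,-0.001,0,0,0,0,-0.002,0,0,0,0,-0.002,0,0,0,0,-0.002,0,0,0]'
python3 - <<'E'
from h import *
s=snapshot("side");crop(s["image"],250,220,400,370,4,"k2")
E
```

```text
time: 12.88
position: [0.4897, 0.2738, 0.0548]
ee_rot: [-89.8, -0.8, 3.0]
contact_force: [17.1, 1.7, -6.8]
opening: 0.0152
```

View pics/k2.png

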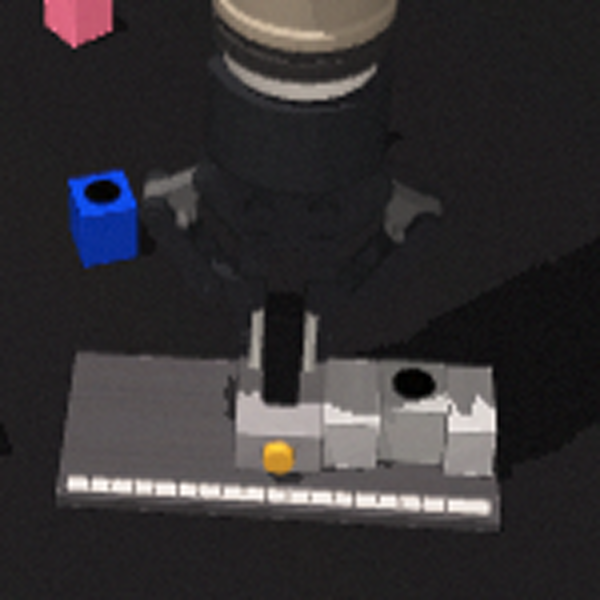

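```bash
python3 -m crank '[0,0.006,0,0,0,0,0.012,0,0,0,0,0.018,0.001,0,0,0,0.024,0.001,0,0,0,0.03,0.001,0,0,0,0.036,0.002,0,0,0,0.042,0.002,0,0,0,0.05,0.003,0,0]';  python3 -m crank '[0,0,0,0,0,60,0,0,0,0,60,0,0,0,0,60,0,0,0,0,60,0,0,0.05,0,60,0,0,0.1,0]'
python3 - <<'E'
from h import *
o=observe();print(o["position"],o["ee_rot"])
s=snapshot("side");crop(s["image"],250,220,400,370,4,"l2")
s=snapshot("top");cv2.imwrite("pics/l1.png",s["image"])
E
```

```text
time: 13.92
position: [0.5313, 0.2761, 0.0546]
ee_rot: [-90.1, 0.0, 3.2]
contact_force: [-3.6, -4.3, 10.5]
opening: 0.0153
time: 14.68
position: [0.5309, 0.2766, 0.1536]
ee_rot: [-90.0, 0.1, 3.2]
contact_force: [1.5, 0.7, -0.4]
opening: 0.0513
[0.53086433 0.27656307 0.15363876] [-90.02797868   0.11888844   3.1776561 ]
```

View pics/l2.png

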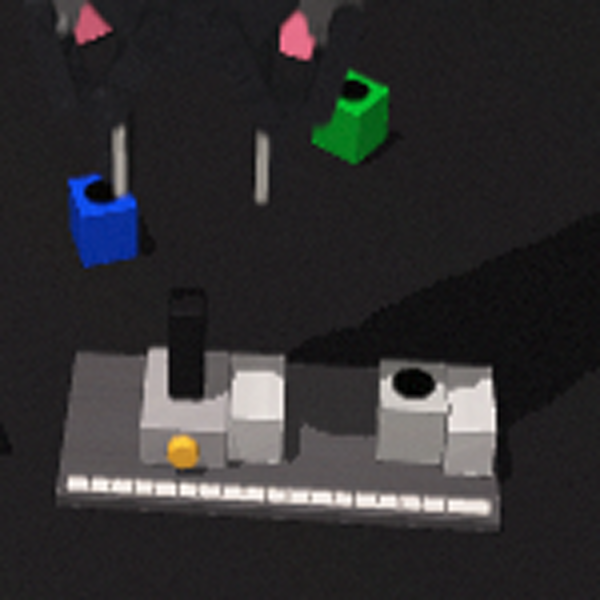

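View pics/l1.png

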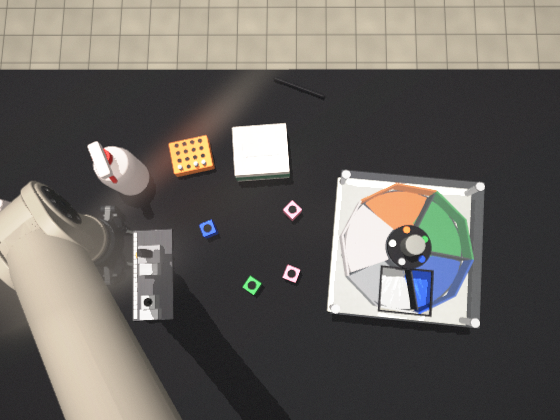

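```bash
python3 -m crank '[75,0,-0.03,0.04,-5,75,0.002,-0.09,0.06,-10,75,0.005,-0.15,0.06,-15,75,0.007,-0.21,0.06,-20,75,0.009,-0.27,0.06,-25,75,0.011,-0.33,0.06,-30,75,0.013,-0.39,0.06,-30,75,0.015,-0.45,0.06,-30]'; python3 -m crank '[75,0.001,-0.06,0,0,75,0.0024,-0.102,0,0,75,0.0024,-0.102,0,0,75,0.0024,-0.102,0,0]'
python3 - <<'E'
from h import *
o=observe();print(o["position"],o["ee_rot"],o["qpos"])
s=snapshot("top");crop(s["image"],320,160,490,335,3.4,"m1")
s=snapshot("side");crop(s["image"],230,70,400,220,4,"m2")
E
```

```text
time: 15.78
position: [0.5461, -0.1749, 0.2127]
ee_rot: [-90.0, 0.0, -26.8]
contact_force: [1.1, 0.3, 0.7]
opening: 0.0641
time: 16.27
position: [0.549, -0.2738, 0.2125]
ee_rot: [-89.9, 0.1, -26.8]
contact_force: [-0.6, 1.1, -0.3]
opening: 0.0642
[ 0.5489556  -0.27384743  0.21250946] [-8.99397746e+01  8.91313849e-02 -2.67895891e+01] [ 31.93879242  20.27683994 -12.10777255  94.25274161   4.48650561
  66.0334699   -8.05995345]
```

View pics/m2.png

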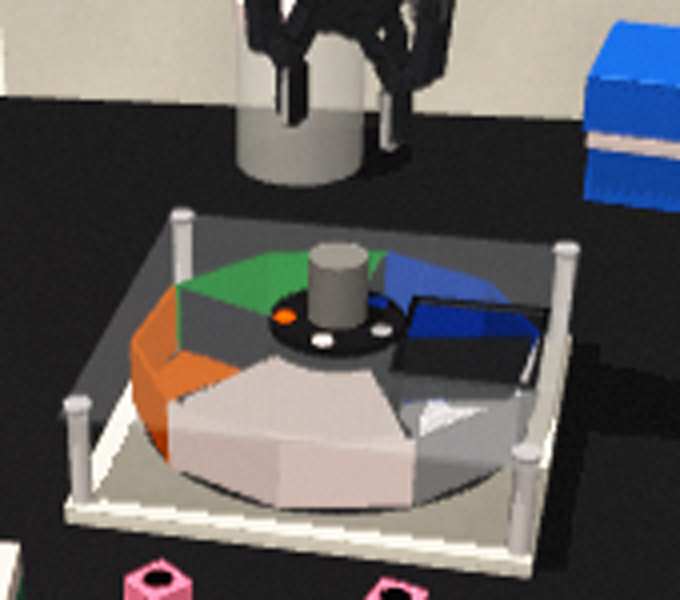

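```bash
python3 -m crank '[75,0,-0.001,-0.04,0, 75,0,-0.001,-0.08,0, 75,0,-0.001,-0.105,0, 75,0,-0.001,-0.112,0, 75,0,-0.001,-0.112,0, 0,0,-0.001,-0.112,0, 0,0,-0.001,-0.112,0, 0,0,-0.001,-0.112,0]' 40; python3 -m crank '[0,0,0,0,0,0,0,0,0,8,0,0,0,0,16,0,0,0,0,23.5,0,0,0,0,23.5,0,0,0,0,23.5]'
python3 - <<'E'
from h import *
o=observe();print(o["position"],o["ee_rot"],o["moment"])
s=snapshot("top");crop(s["image"],320,160,490,335,3.4,"n1")
s=snapshot("side");crop(s["image"],230,70,400,220,4,"n2")
E
```

```text
time: 17.38
position: [0.5492, -0.276, 0.1031]
ee_rot: [-90.0, -0.0, -26.8]
contact_force: [-2.9, 2.2, 6.6]
opening: 0.039
time: 18.12
position: [0.5496, -0.2761, 0.1031]
ee_rot: [-90.0, -0.1, -3.3]
contact_force: [-2.1, 0.9, 4.8]
opening: 0.0391
[ 0.54956296 -0.27607585  0.10305058] [-9.00173978e+01 -7.93427274e-02 -3.32517040e+00] [0.40061027 0.51015204 0.11835673]
```

View pics/n2.png

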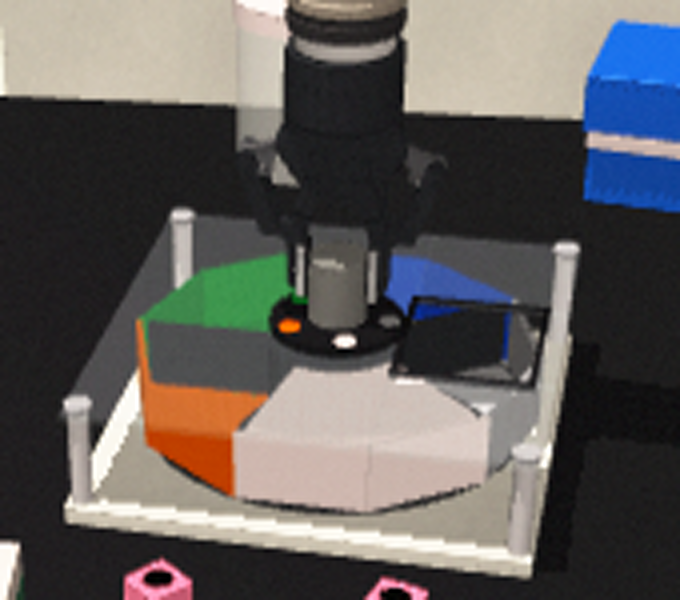

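View pics/n1.png

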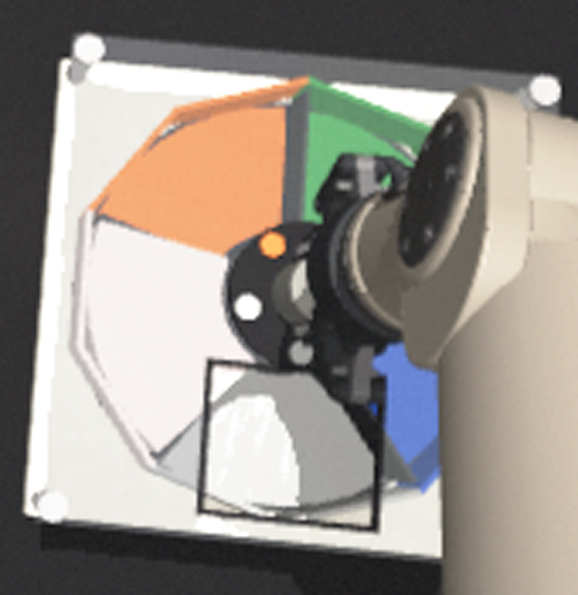

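```bash
python3 -m crank '[75,0,0,0,0,75,0,0,0,0,75,0,0,0,0,75,0,0,0.04,0,75,0,0,0.08,0,75,-0.01,0.06,0.11,10,75,-0.02,0.12,0.11,20,75,-0.03,0.18,0.11,30]'; python3 -m crank '[75,-0.01,0.06,-0.02,10,75,-0.02,0.12,-0.02,20,75,-0.03,0.18,-0.02,30]'
python3 - <<'E'
from h import *
o=observe();print(o["position"],o["ee_rot"])
s=snapshot("top");crop(s["image"],320,160,490,335,3.4,"o1");crop(s["image"],110,220,220,330,5,"o2")
i=s["image"]
m=np.zeros(i.shape[:2],np.uint8);y0,y1,x0,x1=290,312,138,160
E
```

```text
time: 19.23
position: [0.5194, -0.096, 0.2121]
ee_rot: [-90.1, -0.1, 26.9]
contact_force: [0.5, 0.3, 0.9]
opening: 0.0641
time: 19.6
position: [0.4887, 0.0841, 0.1913]
ee_rot: [-90.0, -0.0, 57.0]
contact_force: [1.2, -0.2, 0.4]
opening: 0.0646
[0.48872118 0.0841068  0.19134473] [-9.00358901e+01 -1.88424642e-02  5.69700427e+01]
```

View pics/o1.png

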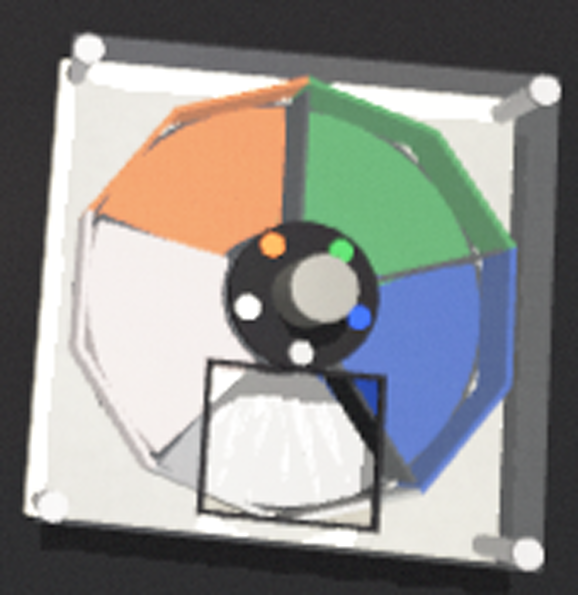

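View pics/o2.png

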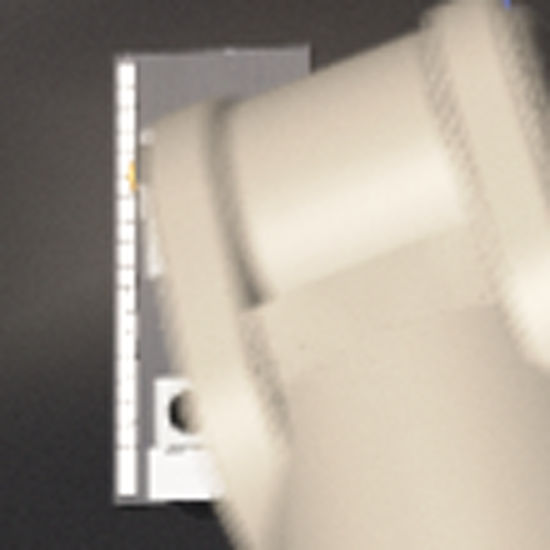

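Run:
```python
from h import *
s=snapshot("top")
i=cv2.imread("pics/l1.png");crop(i,110,220,220,330,5,"p1")
g=cv2.cvtColor(i,cv2.COLOR_BGR2GRAY);r=g[292:312,138:160];print(r[3:17,2:20])
m=np.zeros(g.shape,np.uint8);m[294:309,142:155]=(g[294:309,142:155]<50);M=cv2.moments(m,True);u,v=M['m10']/M['m00'],M['m01']/M['m00'];print(u,v,M['m00'],ray(s,u,v,.044))
```

```text
[[136 164 179 188 186 190 194 196 176 134 138 142 143 140 138  92  96  94]
 [152 229 248 248 248 249 249 249 246 171 162 160 162 161 150  88  95  96]
 [151 226 246 246 247 246 237 234 228 176 157 163 161 157 150  87  94  96]
 [150 227 246 246 240 225 131  48  57  95 118 149 161 162 151  90  93  94]
 [150 225 246 242 179  47  45  48  45  43  43 101 163 161 151  89  95  95]
 [150 224 245 230  85  44  45  46  42  40  24  69 148 164 154  88  93  97]
 [149 225 243 198  46  42  42  40  25  25  28  45 108 162 154  88  93  94]
 [149 223 242 197  44  44  43  29  28  23  23  48 116 162 152  91  97  92]
 [148 223 242 212  47  44  42  43  41  29  20  66 143 164 153  91  95  93]
 [147 221 245 236  84  42  45  47  44  43  58 129 163 162 153  94  95  94]
 [145 221 244 241 183 112  59  45  47  66 118 196 163 163 152  90  96  95]
 [145 220 245 245 242 220 163 153 147 120 152 163 163 162 152  92  94  94]
 [145 219 244 244 244 245 245 246 240 162 163 162 162 164 152  91  94  96]
 [142 213 244 242 237 238 238 238 229 154 156 159 157 159 149 111 114 111]]
147.34883720930233 301.5581395348837 43.0 [0.42956743 0.27116509 0.044     ]
```

View pics/p1.png

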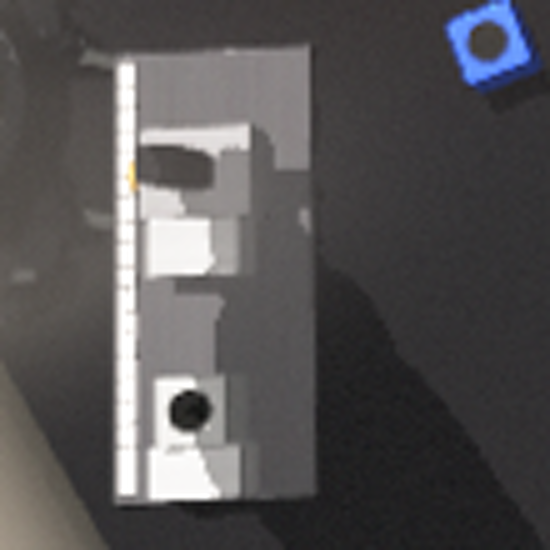

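```bash
python3 -m crank '[65,-0.015,0.05,0,10,65,-0.03,0.1,0,20,65,-0.045,0.15,0,30,65,-0.0565,0.187,0,36.2,65,-0.0565,0.187,-0.02,36.2,65,-0.0565,0.187,-0.06,36.2,65,-0.0565,0.187,-0.1,36.2,65,-0.0565,0.187,-0.1,36.2]';  python3 - <<'E'
from h import *
o=observe();print(o["position"],o["ee_rot"])
s=snapshot("side");crop(s["image"],250,220,400,370,4,"q2")
E
```

```text
time: 20.7
position: [0.431, 0.2673, 0.0889]
ee_rot: [-89.7, 0.2, 92.8]
contact_force: [-0.7, -1.3, 0.9]
opening: 0.0553
[0.43097289 0.2673301  0.08891577] [-89.66332301   0.15899108  92.82504276]
```

View pics/q2.png

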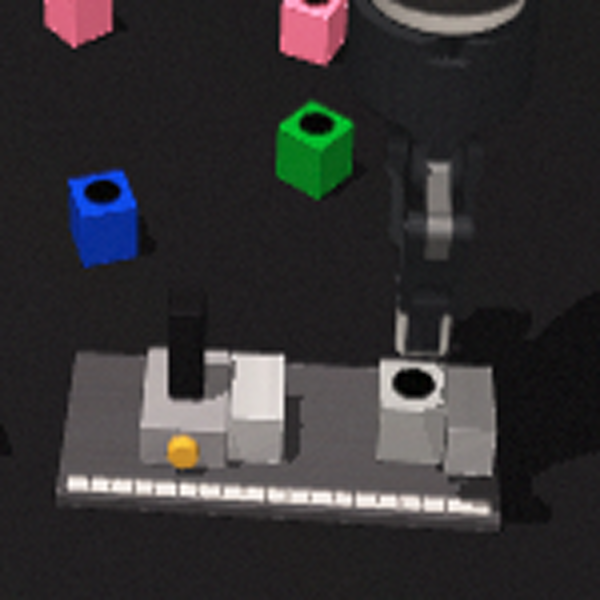

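```bash
python3 -m crank '[65,0.001,0.001,-0.03,0,65,0.001,0.001,-0.05,0,65,0.001,0.001,-0.06,0,65,0.001,0.001,-0.068,0,65,0.001,0.001,-0.068,0]'; python3 -m crank '[0,0,0,0,0,0,0,0,0,0,0,0,0,0,0,0,0,0,0,0,0,0,0,0,0]' 40
```

```text
time: 21.38
position: [0.4338, 0.2704, 0.0233]
ee_rot: [-90.0, -0.0, 92.9]
contact_force: [0.1, 0.4, -0.2]
opening: 0.0555
time: 22.0
position: [0.4344, 0.2709, 0.0241]
ee_rot: [-90.1, -0.0, 92.9]
contact_force: [0.4, 0.1, 5.3]
opening: 0.0292
```

```bash
python3 -m crank '[0,0.002,0,0.03,0,0,0.002,0,0.08,0,0,0.002,0,0.13,0,0,0.004,-0.06,0.16,0,0,0.007,-0.12,0.17,-2,0,0.010,-0.18,0.17,-4,0,0.013,-0.24,0.17,-6,0,0.017,-0.3,0.17,-7.5]'
python3 - <<'E'
from h import *
o=observe();print(o["position"],o["ee_rot"],o["qpos"],o["opening"])
s=snapshot("side");cv2.imwrite("pics/r2.png",s["image"])
E
```

```text
time: 23.0
position: [0.45, -0.0318, 0.1932]
ee_rot: [-90.0, 0.0, 85.3]
contact_force: [1.1, -0.4, 0.0]
opening: 0.0294
[ 0.45001082 -0.03184591  0.1932148 ] [-8.99953389e+01  3.29557824e-02  8.52865767e+01] [ 36.58117827   6.42555099 -40.37258228 115.78179607   4.86757753
  59.41445837  79.19141078] 0.02940613070842084
```

View pics/r2.png

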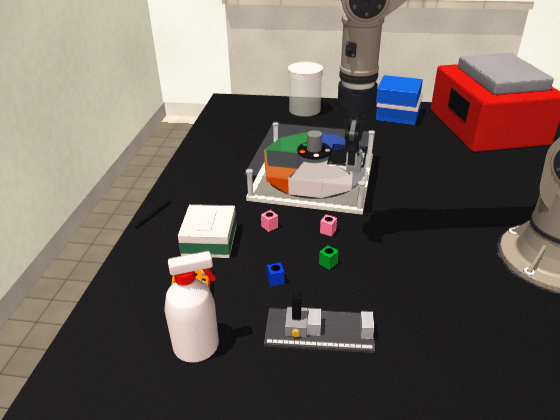

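```bash
python3 -m crank '[0,0.003,-0.06,0,0,0,0.006,-0.12,0,0,0,0.009,-0.18,0,0,0,0.011,-0.23,0,0,0,0.011,-0.237,0,0,0,0.011,-0.237,-0.04,0,0,0.011,-0.237,-0.06,0,0,0.011,-0.237,-0.06,0]'
python3 - <<'E'
from h import *
o=observe();print(o["position"],o["ee_rot"],o["qpos"],o["opening"])
s=snapshot("side");crop(s["image"],240,70,400,220,4,"s2")
s=snapshot("top");crop(s["image"],320,160,490,335,3.4,"s1")
E
```

```text
time: 24.05
position: [0.4603, -0.2647, 0.1315]
ee_rot: [-89.8, -0.2, 85.4]
contact_force: [0.1, 1.1, -0.8]
opening: 0.029
[ 0.46032547 -0.2647258   0.13152908] [-89.75973872  -0.1561985   85.44586057] [ 49.86972095  18.66511476 -29.40664706 109.72187561  11.00975006
  54.66291382 100.75047188] 0.02901075355304804
```

View pics/s2.png

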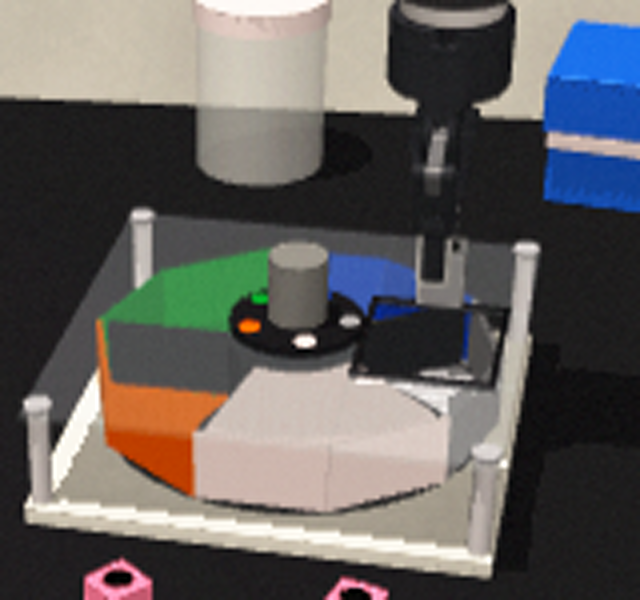

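View pics/s1.png

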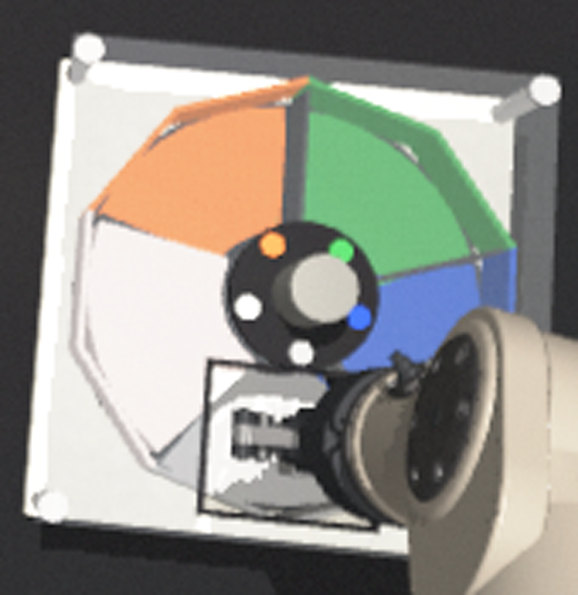

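```bash
python3 -m crank '[0,0,-0.001,-0.03,0,0,0,-0.001,-0.06,0,0,0,-0.001,-0.075,0,0,0,-0.001,-0.084,0,0,0,-0.001,-0.084,0]'; python3 -m crank '[50,0,0,0,0,50,0,0,0,0,50,0,0,0,0,50,0,0,0.04,0,50,0,0,0.09,0,50,0,0,0.14,0,50,0,0,0.17,0]'
python3 - <<'E'
from h import *
o=observe();print(o["position"],o["ee_rot"],o["qpos"],o["opening"])
s=snapshot("side");crop(s["image"],240,70,400,220,4,"t2")
s=snapshot("top");crop(s["image"],320,160,490,335,3.4,"t1")
E
```

```text
time: 24.78
position: [0.4621, -0.2677, 0.0496]
ee_rot: [-90.0, 0.0, 85.4]
contact_force: [0.0, 0.6, -0.1]
opening: 0.029
time: 25.65
position: [0.4628, -0.268, 0.2224]
ee_rot: [-90.2, 0.1, 85.4]
contact_force: [-0.1, -0.0, -0.1]
opening: 0.0429
[ 0.46276684 -0.26800644  0.22241866] [-90.2011913    0.10805766  85.36050315] [ 51.88799933  13.08283549 -30.74685275 103.93863922   7.40115293
  64.72646942 104.01162284] 0.042880852933635846
```

View pics/t2.png

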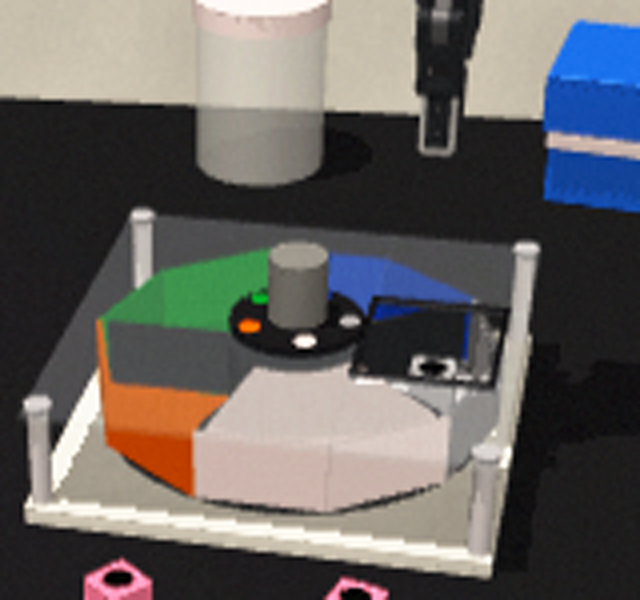

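View pics/t1.png

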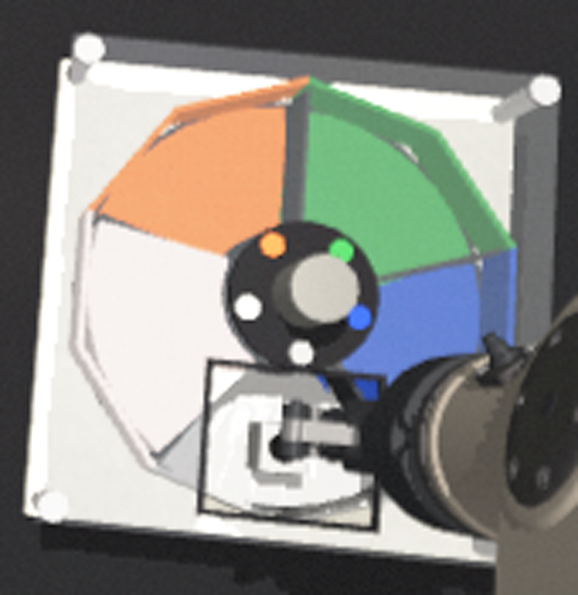

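```bash
python3 -m crank '[75,0.03,-0.002,0,-10,75,0.06,-0.004,0,-20,75,0.0865,-0.008,0,-30,75,0.0865,-0.008,0,-40,75,0.0865,-0.008,-0.04,-40,75,0.0865,-0.008,-0.08,-40,75,0.0865,-0.008,-0.11,-40,75,0.0865,-0.008,-0.12,-40]'; python3 -m crank '[75,0,0,0,0,0,0,0,0,0,0,0,0,0,0,0,0,0,0,0,0,0,0,0,0]' 40;python3 -m crank '[0,0,0,0,-9,0,0,0,0,-18,0,0,0,0,-27,0,0,0,0,-36,0,0,0,0,-45,0,0,0,0,-54,0,0,0,0,-63,0,0,0,0,-72]'; python3 -m crank '[0,0,0,0,0,75,0,0,0,0,75,0,0,0,0,75,0,0,0,0,75,0,0,0.04,0,75,0,0,0.08,0,75,-0.01,0.06,0.11,10,75,-0.02,0.12,0.11,10]'
python3 - <<'E'
from h import *
o=observe();print(o["position"],o["ee_rot"],o["qpos"],o["opening"])
s=snapshot("side");crop(s["image"],240,70,400,220,4,"u2")
s=snapshot("top");crop(s["image"],320,160,490,335,3.4,"u1")
E
```

```text
time: 26.75
position: [0.5461, -0.2748, 0.0962]
ee_rot: [-89.7, 0.1, 45.4]
contact_force: [0.1, 0.2, 0.2]
opening: 0.0643
time: 27.38
position: [0.5499, -0.2755, 0.1011]
ee_rot: [-90.2, -0.1, 45.4]
contact_force: [0.9, 1.6, 5.5]
opening: 0.0389
time: 28.38
position: [0.5495, -0.2756, 0.1011]
ee_rot: [-90.0, -0.2, -26.9]
contact_force: [0.9, 2.0, 6.1]
opening: 0.0392
time: 29.38
position: [0.5302, -0.1588, 0.2117]
ee_rot: [-90.0, -0.3, -16.8]
contact_force: [0.7, 0.5, -0.4]
opening: 0.0641
[ 0.53018057 -0.15883203  0.21174229] [-89.98476906  -0.32102493 -16.76017282] [ 22.62638542  14.04527042 -12.3029164  102.76439907   3.34183167
  63.21851019  -7.57006747] 0.06408832878196202
```

View pics/u2.png

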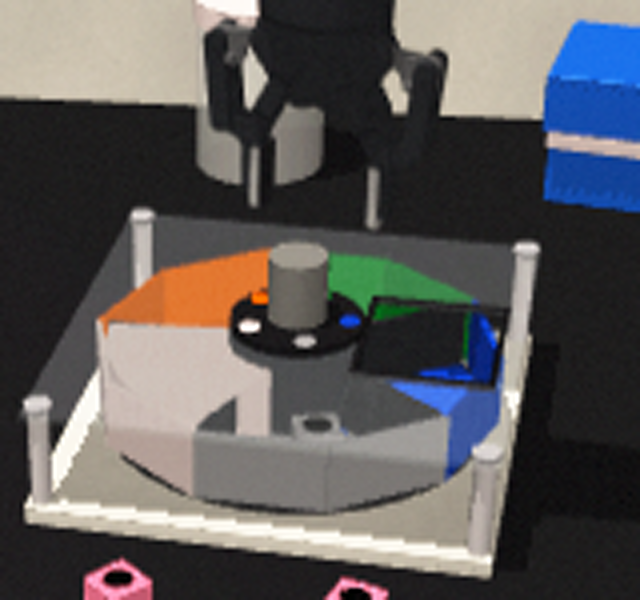

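View pics/u1.png

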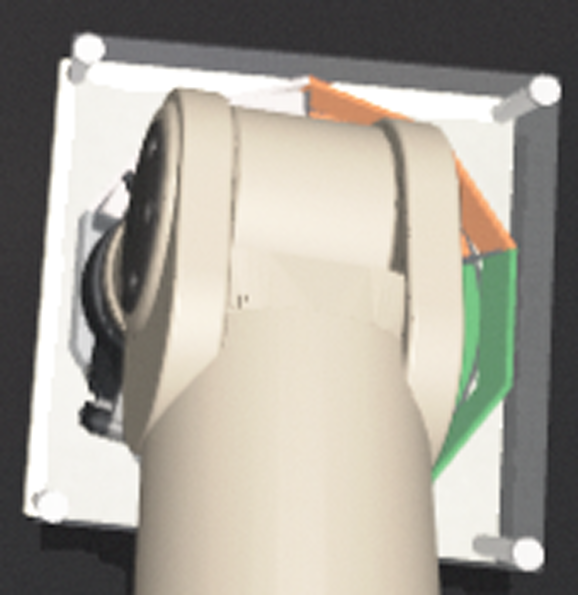

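```bash
cat >> h.py <<'E'
def blocks(s):
    hsv=cv2.cvtColor(s["image"],cv2.COLOR_BGR2HSV)
    for nm,lo,hi in [("blue",(105,120,120),(125,255,255)),("green",(50,90,100),(75,255,255)),("pink",(160,25,150),(180,255,255))]:
        m=cv2.inRange(hsv,lo,hi); m[:,:125]=0; m[:,325:]=0
        for c in cv2.findContours(m,0,2)[0]:
            if cv2.contourArea(c)<80 or cv2.contourArea(c)>500: continue
            m2=np.zeros_like(m); cv2.drawContours(m2,[c],-1,255,-1); m2[hsv[...,2]<150]&=255
            r=cv2.minAreaRect(c); P=np.array([ray(s,*p,.036) for p in cv2.boxPoints(r)]); e=P[1]-P[0]
            print(nm,np.round(r[0],1),P.mean(0).round(4),np.linalg.norm(np.diff(P[:3],axis=0),axis=1).round(4),"ang",round(np.degrees(np.arctan2(e[1],e[0]))%90,1))
E
python3 - <<'E'
from h import *
s=snapshot("top");blocks(s);crop(s["image"],130,180,330,310,4,"v1")
E
```

```text
blue [207.  227.9] [0.5899 0.1502 0.036 ] [0.0313 0.0313] ang 21.3
green [237.3 276.3] [0.4853 0.081  0.036 ] [0.0316 0.0311] ang 55.4
pink [291.8 209.2] [ 0.6328 -0.0355  0.036 ] [0.0329 0.0313] ang 45.9
```

View pics/v1.png

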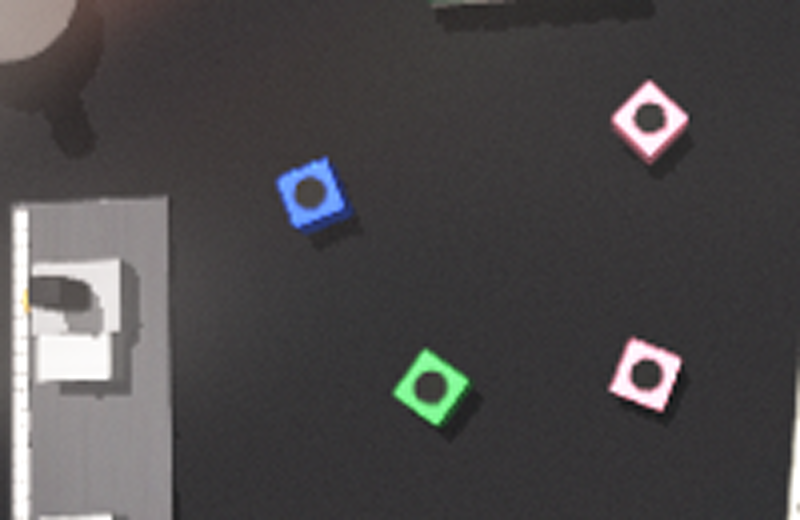

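```bash
python3 -m crank '[90,0.012,0.06,0,8,90,0.024,0.12,0,16,90,0.036,0.18,0,24,90,0.048,0.24,0,32,90,0.058,0.295,0,38.8,90,0.06,0.309,-0.03,38.8,90,0.06,0.309,-0.08,38.8,90,0.06,0.309,-0.1,38.8]'
python3 - <<'E'
from h import *
o=observe();print(o["position"],o["ee_rot"],o["opening"])
s=snapshot("side");crop(s["image"],230,200,380,320,4,"w2")
E
```

```text
time: 30.52
position: [0.5872, 0.1481, 0.1057]
ee_rot: [-90.0, 0.3, 22.1]
contact_force: [0.7, 0.2, -0.3]
opening: 0.077
[0.58723339 0.14813181 0.10571751] [-90.00770684   0.33477099  22.08094994] 0.07704037439238258
```

View pics/w2.png

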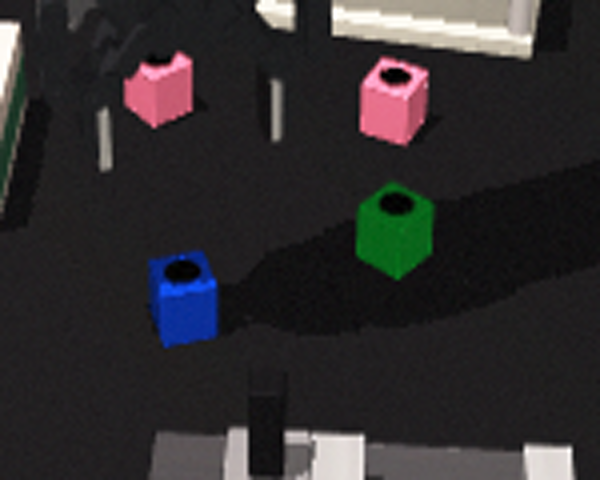

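```bash
python3 -m crank '[90,0.001,0.001,-0.03,0,90,0.001,0.001,-0.06,0,90,0.001,0.001,-0.085,0,90,0.001,0.001,-0.096,0,90,0.001,0.001,-0.096,0,0,0.001,0.001,-0.096,0,0,0.001,0.001,-0.096,0,0,0.001,0.001,-0.096,0]' 40; python3 -m crank '[0,0,0,0,0,0,0,0,0,0,0,0,0,0.04,0,0,0,0,0.09,0,0,0,0,0.14,0,0,0,0,0.18,0]'
python3 - <<'E'
from h import *
o=observe();print(o["position"],o["ee_rot"],o["opening"])
s=snapshot("side");crop(s["image"],230,150,380,300,4,"x2")
E
```

```text
time: 31.58
position: [0.5906, 0.1515, 0.0143]
ee_rot: [-90.0, -0.1, 22.2]
contact_force: [-0.1, -0.3, -0.0]
opening: 0.0291
time: 32.33
position: [0.5897, 0.1513, 0.195]
ee_rot: [-90.0, -0.1, 22.2]
contact_force: [0.8, 0.2, -0.9]
opening: 0.0294
[0.58974005 0.15125955 0.19500524] [-9.00086851e+01 -5.21655369e-02  2.21590593e+01] 0.029420358731899035
```

View pics/x2.png

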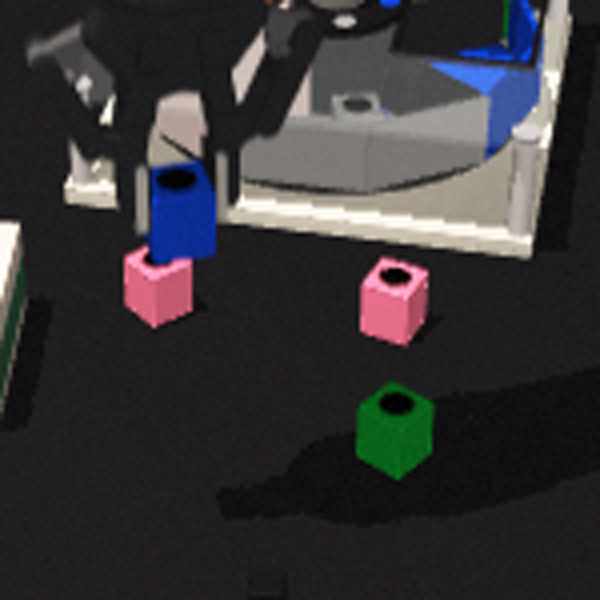

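```bash
python3 -m crank '[0,-0.018,-0.058,0,8,0,-0.036,-0.116,0,16,0,-0.054,-0.174,0,24,0,-0.07,-0.23,0,32,0,-0.088,-0.288,0,40,0,-0.106,-0.346,0,48,0,-0.124,-0.4,0,56,0,-0.128,-0.419,0,63.2]'; python3 -m crank '[0,0,0,0,0,0,0,0,0,0,0,0,0,-0.04,0,0,0,0,-0.08,0,0,0,0,-0.08,0]'
python3 - <<'E'
from h import *
o=observe();print(o["position"],o["ee_rot"],o["opening"])
s=snapshot("side");crop(s["image"],240,70,400,220,4,"y2")
s=snapshot("top");crop(s["image"],320,160,490,335,3.4,"y1")
E
```

```text
time: 33.38
position: [0.4588, -0.2721, 0.1924]
ee_rot: [-89.9, 0.1, 85.2]
contact_force: [1.2, 0.3, -0.9]
opening: 0.0294
time: 34.0
position: [0.46, -0.2646, 0.1107]
ee_rot: [-89.6, -0.2, 85.5]
contact_force: [0.2, -0.7, -0.9]
opening: 0.0294
[ 0.45998364 -0.26462966  0.11065433] [-89.64381866  -0.21645724  85.49829372] 0.029370275111632718
```

View pics/y2.png

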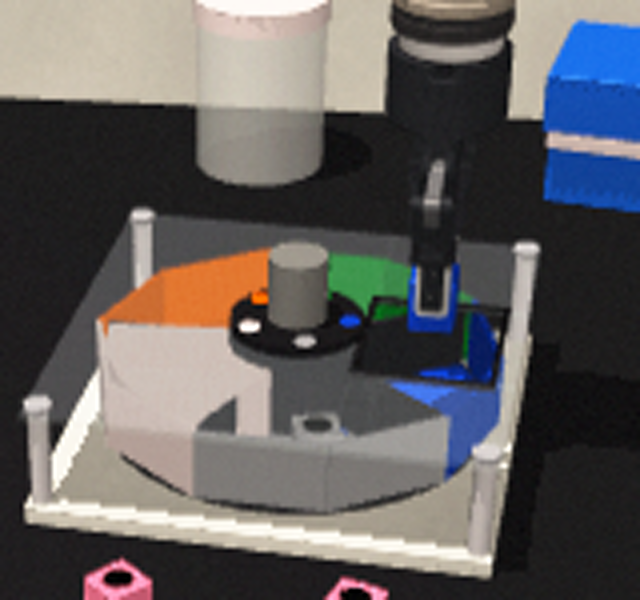

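View pics/y1.png

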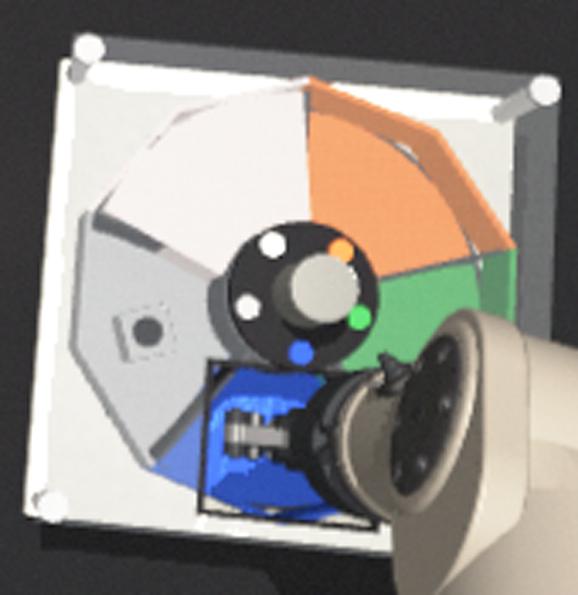

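Blue is over its own bin, and alu lies in the silver bin. Lowering, releasing, then turning the knob another −72° for green.

```bash
python3 -m crank '[0,0,-0.001,-0.03,0,0,0,-0.001,-0.05,0,0,0,-0.001,-0.063,0,0,0,-0.001,-0.063,0]'; python3 -m crank '[50,0,0,0,0,50,0,0,0,0,50,0,0,0,0,50,0,0,0.04,0,50,0,0,0.09,0,50,0,0,0.14,0,50,0,0,0.17,0,50,0,0,0.17,0]'
python3 - <<'E'
from h import *
o=observe();print(o["position"],o["ee_rot"],o["qpos"],o["opening"])
s=snapshot("side");crop(s["image"],240,70,400,220,4,"z2")
E
```

```text
time: 34.6
position: [0.4623, -0.2687, 0.0507]
ee_rot: [-90.0, 0.0, 85.4]
contact_force: [-0.3, -0.4, -0.9]
opening: 0.029
time: 35.6
position: [0.4635, -0.2696, 0.2233]
ee_rot: [-90.3, 0.2, 85.3]
contact_force: [-0.4, -0.0, 0.3]
opening: 0.0425
[ 0.46351224 -0.26956395  0.2232563 ] [-90.32056288   0.16591035  85.34197946] [ 47.45050737  12.56023729 -25.37216313 103.90866602   5.99244265
  64.47398248 105.39755233] 0.04254742872673194
```

View pics/z2.png

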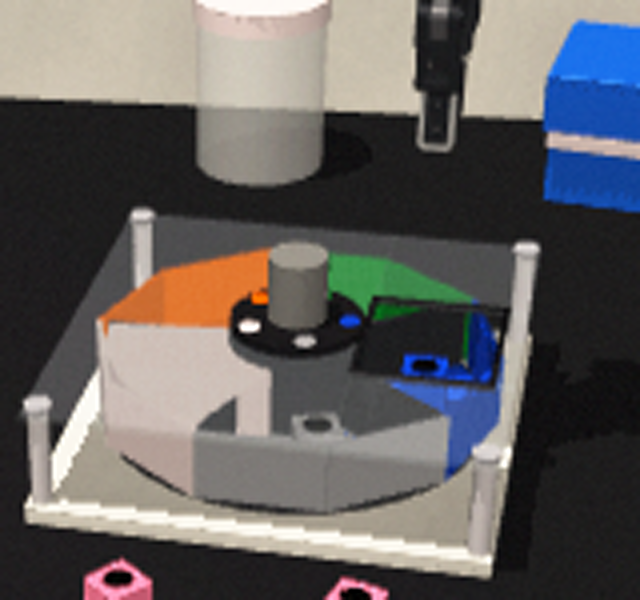

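```bash
python3 -m crank '[75,0.03,-0.002,0,-10,75,0.06,-0.004,0,-20,75,0.086,-0.0065,0,-30,75,0.086,-0.0065,0,-40,75,0.086,-0.0065,-0.04,-40,75,0.086,-0.0065,-0.08,-40,75,0.086,-0.0065,-0.11,-40,75,0.086,-0.0065,-0.12,-40]'; python3 -m crank '[75,0,0,0,0,0,0,0,0,0,0,0,0,0,0,0,0,0,0,0,0,0,0,0,0]' 40;python3 -m crank '[0,0,0,0,-9,0,0,0,0,-18,0,0,0,0,-27,0,0,0,0,-36,0,0,0,0,-45,0,0,0,0,-54,0,0,0,0,-63,0,0,0,0,-72]'; python3 -m crank '[0,0,0,0,0,75,0,0,0,0,75,0,0,0,0,75,0,0,0,0,75,0,0,0.04,0,75,0,0,0.08,0,75,-0.01,0.06,0.11,10,75,-0.02,0.12,0.11,20]'
python3 - <<'E'
from h import *
o=observe();print(o["position"],o["ee_rot"],o["opening"])
s=snapshot("side");crop(s["image"],240,70,400,220,4,"a2")
s=snapshot("top");blocks(s);crop(s["image"],130,180,330,310,4,"a1")
E
```

```text
time: 36.65
position: [0.5451, -0.2742, 0.0964]
ee_rot: [-89.6, 0.1, 45.4]
contact_force: [-0.8, 0.6, 0.7]
opening: 0.0642
time: 37.28
position: [0.5494, -0.2751, 0.102]
ee_rot: [-90.2, -0.1, 45.4]
contact_force: [-0.2, 2.6, 5.7]
opening: 0.0387
time: 38.28
position: [0.5498, -0.2751, 0.102]
ee_rot: [-89.9, -0.2, -26.9]
contact_force: [2.5, 1.4, 5.0]
opening: 0.0391
time: 39.28
position: [0.5296, -0.1586, 0.2126]
ee_rot: [-90.1, -0.3, -6.5]
contact_force: [0.6, 1.1, -0.6]
opening: 0.0643
[ 0.52955533 -0.15857315  0.21263941] [-90.05904119  -0.30956541  -6.49527313] 0.0643412176132453
green [237.3 276.3] [0.4852 0.0811 0.036 ] [0.0312 0.0313] ang 54.0
pink [291.8 209.2] [ 0.6328 -0.0355  0.036 ] [0.0329 0.0313] ang 45.9
```

View pics/a2.png

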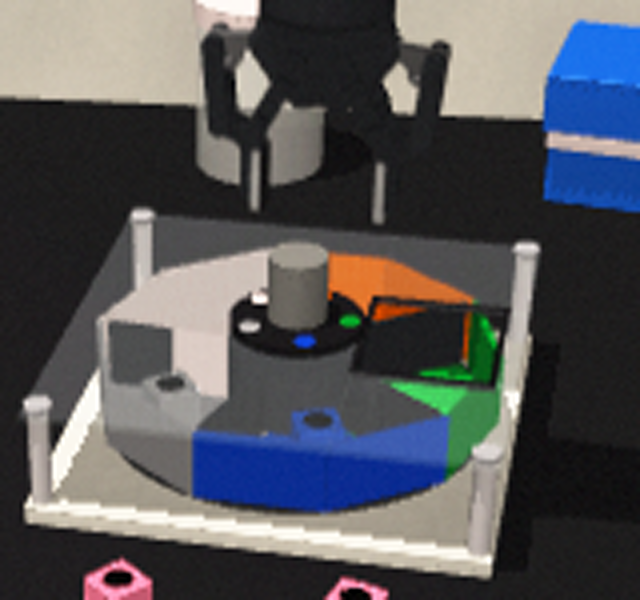

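View pics/a1.png

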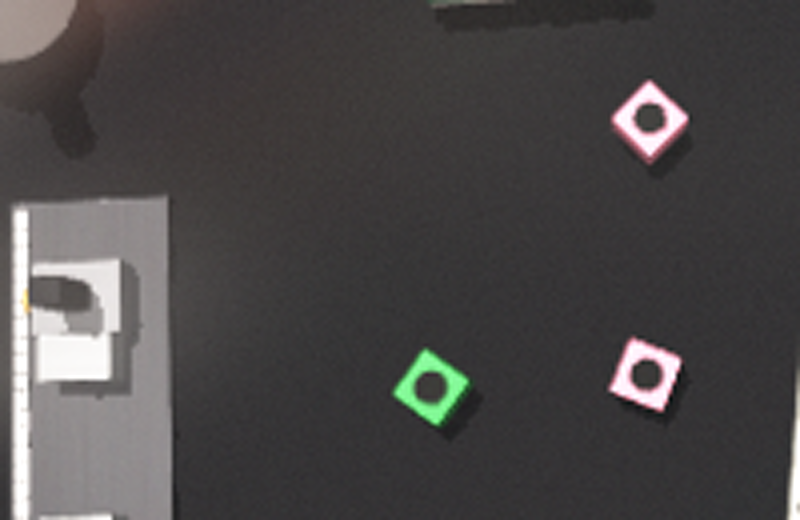

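```bash
python3 -m crank '[90,-0.011,0.06,0,10,90,-0.022,0.12,0,20,90,-0.033,0.18,0,30,90,-0.042,0.23,0,40,90,-0.044,0.24,0,50,90,-0.044,0.24,-0.04,60,90,-0.044,0.24,-0.09,61,90,-0.044,0.24,-0.1,61]';python3 -m crank '[90,0,0,0,0]'
python3 - <<'E'
from h import *
o=observe();print(o["position"],o["ee_rot"],o["opening"])
s=snapshot("side");crop(s["image"],250,170,400,300,4,"b2")
E
```

```text
time: 40.38
position: [0.4815, 0.0806, 0.1072]
ee_rot: [-89.7, 0.3, 54.3]
contact_force: [0.1, -0.1, 0.5]
opening: 0.0768
time: 40.5
position: [0.4845, 0.0815, 0.1103]
ee_rot: [-90.0, 0.0, 54.3]
contact_force: [-0.6, -0.0, 0.1]
opening: 0.0771
[0.48446875 0.08150232 0.11030204] [-8.99738322e+01  8.15787195e-03  5.43115962e+01] 0.07711130456512383
```

View pics/b2.png

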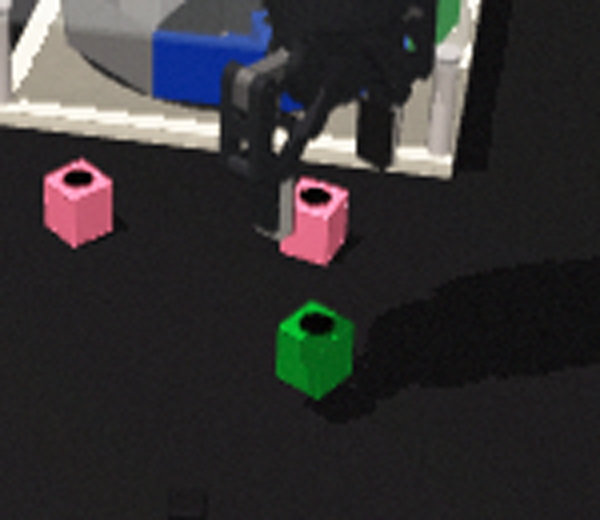

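```bash
python3 -m crank '[90,0,0,-0.03,0,90,0,0,-0.06,0,90,0,0,-0.09,0,90,0,0,-0.1,0,90,0,0,-0.1,0,0,0,0,-0.1,0,0,0,0,-0.1,0,0,0,0,-0.1,0]' 40; python3 -m crank '[0,0,0,0,0,0,0,0,0,0,0,0,0,0.04,0,0,0,0,0.09,0,0,0,0,0.14,0,0,0,0,0.18,0]'
python3 - <<'E'
from h import *
o=observe();print(o["position"],o["ee_rot"],o["opening"])
s=snapshot("side");crop(s["image"],250,150,400,300,4,"d3")
E
```

```text
time: 41.55
position: [0.4851, 0.0817, 0.0111]
ee_rot: [-90.1, -0.1, 54.3]
contact_force: [-0.1, -0.1, 5.5]
opening: 0.0294
time: 42.3
position: [0.4844, 0.0817, 0.1921]
ee_rot: [-90.1, -0.1, 54.4]
contact_force: [1.1, 0.9, -1.2]
opening: 0.0294
[0.48437821 0.08168039 0.19211883] [-9.00640807e+01 -5.80225295e-02  5.43591175e+01] 0.029408439796374895
```

View pics/d3.png

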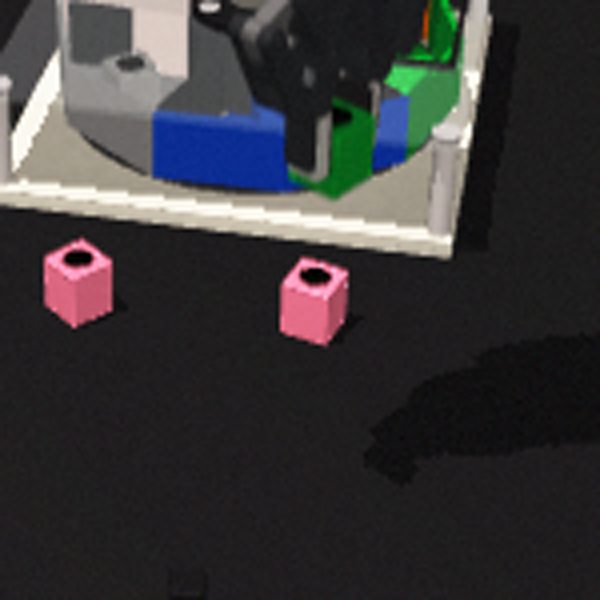

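```bash
python3 -m crank '[0,-0.004,-0.058,0,5,0,-0.008,-0.116,0,10,0,-0.012,-0.174,0,15,0,-0.016,-0.23,0,20,0,-0.019,-0.288,0,25,0,-0.0225,-0.34,0,31,0,-0.0225,-0.35,0,31,0,-0.0225,-0.35,-0.01,31]'; python3 -m crank '[0,0,0,0,0,0,0,0,-0.03,0,0,0,0,-0.07,0,0,0,0,-0.07,0]'
python3 - <<'E'
from h import *
o=observe();print(o["position"],o["ee_rot"],o["opening"])
s=snapshot("side");crop(s["image"],240,70,400,220,4,"e3")
s=snapshot("top");crop(s["image"],320,160,490,335,3.4,"e4")
E
```

```text
time: 43.35
position: [0.462, -0.2687, 0.1799]
ee_rot: [-90.1, -0.0, 85.2]
contact_force: [0.6, 1.6, -0.4]
opening: 0.0292
time: 43.85
position: [0.4596, -0.2653, 0.1075]
ee_rot: [-89.6, -0.2, 85.5]
contact_force: [-0.4, -1.0, -0.4]
opening: 0.0295
[ 0.45964903 -0.26534997  0.10752184] [-89.62315699  -0.2041523   85.51864398] 0.029530831679991404
```

View pics/e3.png

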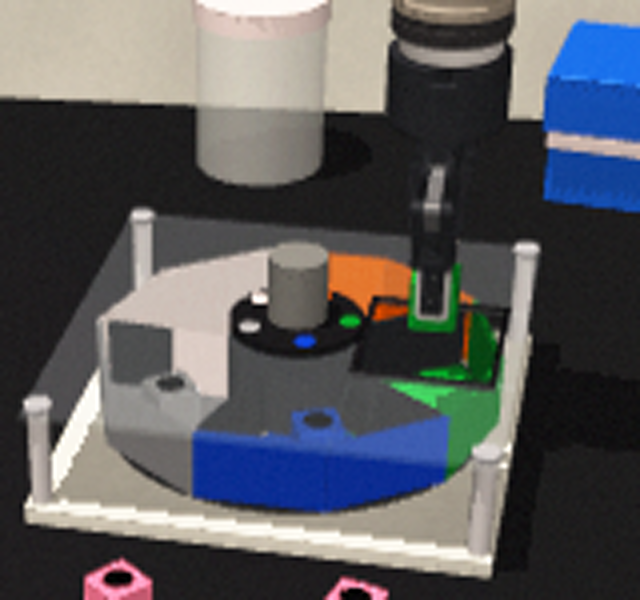

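View pics/e4.png

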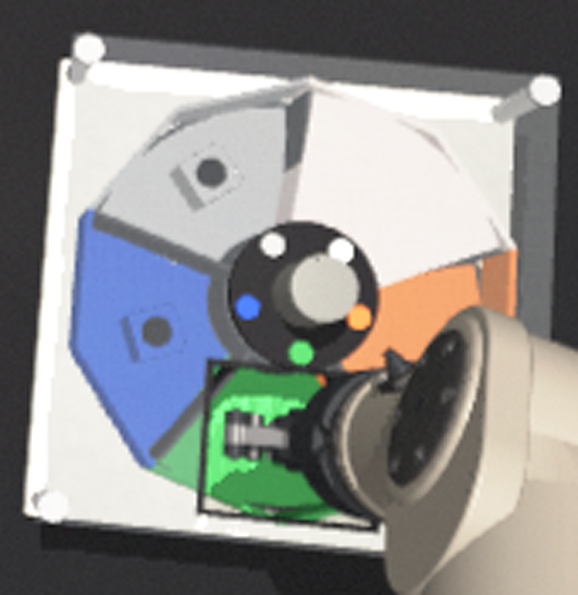

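```bash
python3 -m crank '[0,0,-0.001,-0.03,0,0,0,-0.001,-0.05,0,0,0,-0.001,-0.063,0,0,0,-0.001,-0.063,0]'; python3 -m crank '[50,0,0,0,0,50,0,0,0,0,50,0,0,0,0,50,0,0,0.04,0,50,0,0,0.09,0,50,0,0,0.14,0,50,0,0,0.17,0,50,0,0,0.17,0]'
python3 - <<'E'
from h import *
o=observe();print(o["position"],o["ee_rot"],o["qpos"],o["opening"])
s=snapshot("side");crop(s["image"],240,70,400,220,4,"z3")
E
```

```text
time: 44.45
position: [0.4622, -0.2692, 0.0475]
ee_rot: [-90.0, -0.0, 85.4]
contact_force: [-0.3, -0.3, -1.2]
opening: 0.0292
time: 45.45
position: [0.4635, -0.2702, 0.2202]
ee_rot: [-90.3, 0.2, 85.3]
contact_force: [-0.2, -1.0, -0.6]
opening: 0.0429
[ 0.46348762 -0.27021743  0.22016587] [-90.329249     0.15179104  85.34571851] [ 38.02851387  11.96802804 -14.30144119 104.33618472   3.3125139
  63.73306246 107.92307353] 0.04288099855813727
```

View pics/z3.png

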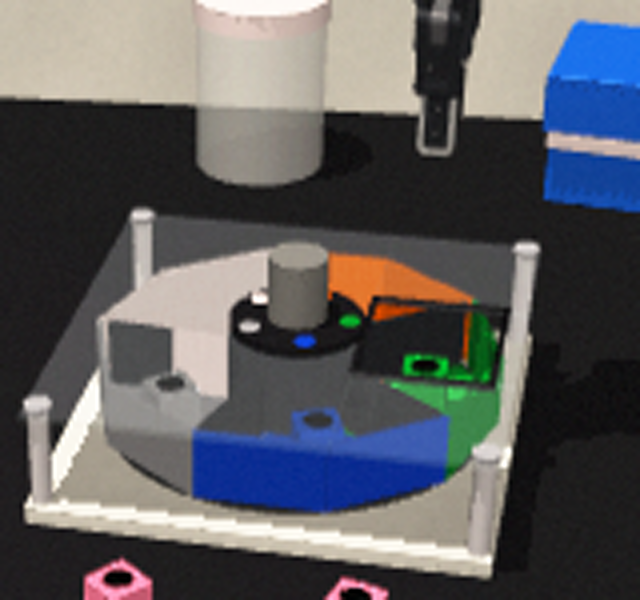

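```bash
python3 -m crank '[75,0.03,-0.002,0,0,75,0.06,-0.004,0,0,75,0.086,-0.0055,0,0,75,0.086,-0.0055,0,0,75,0.086,-0.0055,-0.04,0,75,0.086,-0.0055,-0.08,0,75,0.086,-0.0055,-0.11,0,75,0.086,-0.0055,-0.118,0]'; python3 -m crank '[75,0,0,0,0,0,0,0,0,0,0,0,0,0,0,0,0,0,0,0,0,0,0,0,0]' 40;python3 -m crank '[0,0,0,0,-9,0,0,0,0,-18,0,0,0,0,-27,0,0,0,0,-36,0,0,0,0,-45,0,0,0,0,-54,0,0,0,0,-63,0,0,0,0,-72]'; python3 -m crank '[0,0,0,0,-9,0,0,0,0,-18,0,0,0,0,-27,0,0,0,0,-36,0,0,0,0,-45,0,0,0,0,-54,0,0,0,0,-63,0,0,0,0,-72]'; python3 -m crank '[0,0,0,0,0,75,0,0,0,0,75,0,0,0,0,75,0,0,0,0,75,0,0,0.04,0,75,0,0,0.08,0,75,-0.01,0.06,0.11,10,75,-0.02,0.12,0.11,20]';python3 -m crank '[75,0,0.06,0,0,75,0,0.12,0,0,75,0,0.18,0,0]'
python3 - <<'E'
from h import *
o=observe();print(o["position"],o["ee_rot"],o["opening"])
s=snapshot("side");crop(s["image"],240,70,400,220,4,"f3")
s=snapshot("top");crop(s["image"],320,160,490,335,3.4,"f4");cv2.imwrite("pics/f5.png",s["image"])
E
```

```text
time: 46.5
position: [0.5444, -0.2742, 0.0961]
ee_rot: [-89.6, -0.1, 85.3]
contact_force: [0.2, 0.1, 0.4]
opening: 0.0641
time: 47.12
position: [0.5487, -0.2752, 0.1009]
ee_rot: [-90.1, 0.0, 85.3]
contact_force: [-0.9, 0.8, 6.6]
opening: 0.0389
time: 48.12
position: [0.5494, -0.2744, 0.1009]
ee_rot: [-90.1, -0.2, 13.2]
contact_force: [0.7, 1.2, 5.7]
opening: 0.0389
time: 49.12
position: [0.5504, -0.2748, 0.1009]
ee_rot: [-89.8, -0.2, -58.8]
contact_force: [3.6, -0.8, 3.5]
opening: 0.0388
time: 50.12
position: [0.5293, -0.1583, 0.2114]
ee_rot: [-89.9, -0.3, -38.5]
contact_force: [1.3, 1.0, -0.1]
opening: 0.0639
time: 50.5
position: [0.5279, 0.0235, 0.2091]
ee_rot: [-90.0, -0.0, -38.6]
contact_force: [1.2, 0.0, 0.6]
opening: 0.0642
[0.52785925 0.02354375 0.20907129] [-8.99963748e+01 -2.49908186e-02 -3.86469075e+01] 0.06420053014739653
```

View pics/f3.png

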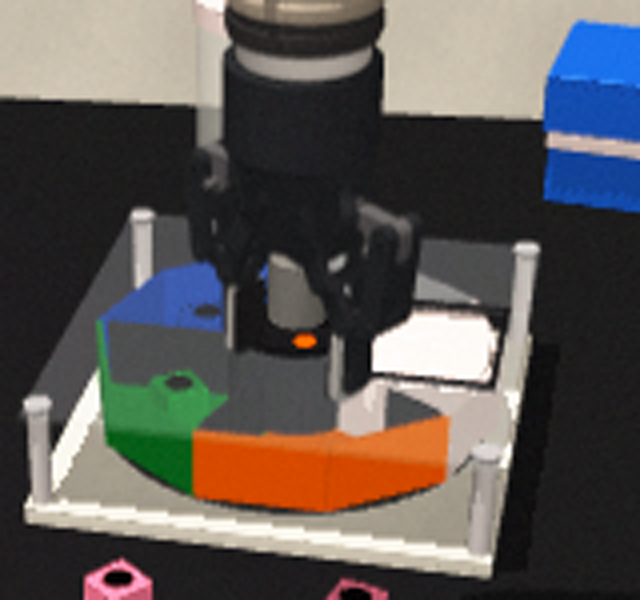

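View pics/f4.png

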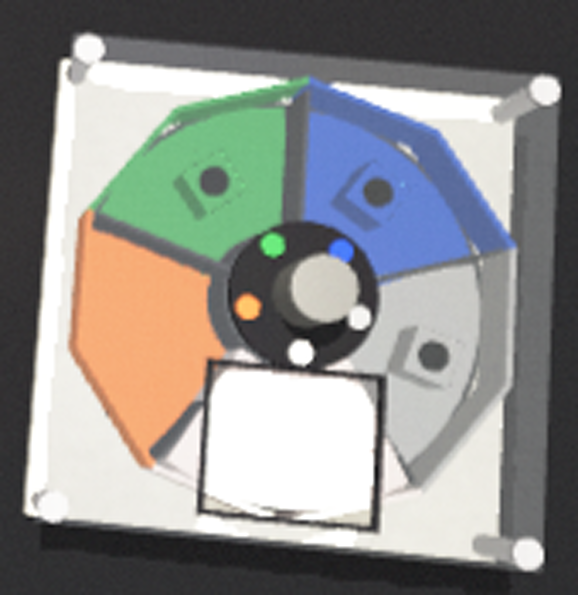

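View pics/f5.png

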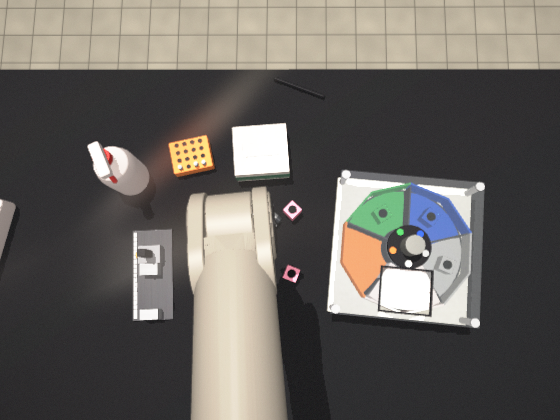

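Run:
```python
from h import *
s=snapshot("top");f=3.4
ax=np.array([.5495,-.2752])
for (u,v),k in zip([(300,352),(359,317),(342,250),(273,246),(248,307)],range(5)):
    d=ray(s,320+u/f,160+v/f,.089)[:2]-ray(s,320+302/f,160+295/f,.089)[:2]; print((np.degrees(np.arctan2(d[1],d[0]))-72*k)%360)
i=s["image"];crop(i,120,220,190,330,5,"g5")
a=ray(s,147,276,.038);b=ray(s,147,309,.038);print(a,b)
s=snapshot("side");cv2.imwrite("pics/g6.png",s["image"])
```

```text
176.3263677021646
177.00603970040962
173.87781020366862
173.3030186094276
175.04897585993518
[0.48372298 0.27652747 0.038     ] [0.41364244 0.27289641 0.038     ]
```

View pics/g5.png

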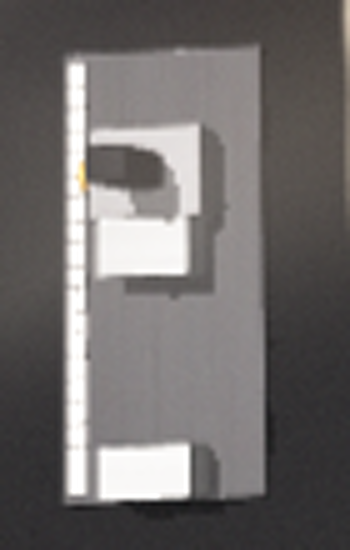

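View pics/g6.png

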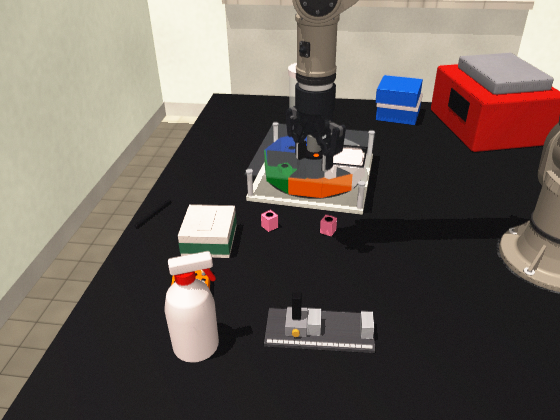

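The blank sector measures about 175.1°, against 175.4° for the opening. The gap is about 70 mm and no insert is left on the bench. Handing in.

```bash
python3 -c "
from station import *
print(observe()['contact_force']);print(hand_in())"
```

```text
[-0.66520958 -0.48929124  0.03462387]
the job is handed in; nothing more can be done
None
```

The job is done and handed in at about 51 s of the 210 s; `hand_in()` gives no verdict, so what follows is from my own checks.

**Gauging:** I stood the aluminium insert in the caliper, let go, and slid the jaw shut. The slide stopped dead at about a 30 mm gap with about 17 N on the wrist, so both jaws were pressing on it. I then slid it back to about a 70 mm gap.

**Storing:** The aluminium, blue and green inserts each stand upright in the bin of their own colour. There was no orange insert on the bench. Green had moved about 36 mm while the arm was elsewhere, so I located it again before picking it up.

**Last checks:** The blank fills the opening, at about 175.1° against 175.4° for the opening, which is well under 1 mm at that radius. The five dial dots used for that angle scattered by about 2° each way. The spray bottle, carton, rack and both pink blocks look unmoved in the pictures, and the arm was clear of everything. No check failed. I saw no sign of the grip slackening.

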